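Stand the sheet samples in the thickness rack

TASK

Put the thick pale-wood sample (leaning on the little wooden rest) and the thin white sample (lying flat on the cutting mat) away in the grey thickness rack: each stands upright on one of its short ends, fully home on the floor of the narrowest slot that will take it, about midway along it. The leaning rest, once it is free, can be used to turn the flat one so that it can be taken again by its faces. Leave the red sample where it stands in the rack, do not disturb the other things on the table, and let go of everything.

Things in the scene. Friction and masses are not known exactly. Their poses are not given: they have to be found in the camera images.
- gauge: Grey rack, fixed, at the left or right, 200 (x) x 60 (y) x 52 mm high, any yaw, origin under its centre, z up. 4 slots run right across it along y, ends open, 50 mm apart in x. Throats from -x to +x: 24.5 (x -75, empty), 20.5 (-25), 16.5 (+25, red sample in it), 12.5 mm (+75). Each narrows: mouth 10 mm wider than throat, slopes of 5 mm a side from z 52 down to 36, then a parallel throat to a flat floor at z 8 mm.
- slot_thick (a point): Middle of the floor (z 8 mm) of the 20.5 mm slot, the place of the thick wood sample; axes as the rack's: x along the row (across the slot), y along the slot, z up.
- slot_thin (a point): Middle of the floor (z 8 mm) of the 12.5 mm slot, at the narrow end of the row, the place of the thin white sample; axes as the rack's.
- rest: Brown wooden leaning rest, fixed, about 96 x 60 mm, ahead of the robot; origin on the table, z up. A plank 38 mm wide, 6 thick, slopes up at 45 degrees towards its +x, 60 mm long from a lip at its low end; the lip is square to it and 18 mm high. A 100 mm sample on it overhangs 40 mm at the top, with free space behind, and 9 mm at each side.
- rest_corner (a point): Inner corner of plank and lip of the rest, mid-width, 16 mm above the table and 35 mm from the origin of the rest towards its -x; axes as rest. A sample down on the rest has the low short edge of its underside on this line, its centre 50 mm up the slope and half its thickness off the plank.
- board_thick: Pale wood sample, 100 x 56 x 18 mm, about 75 g. Origin at its centre; x along the 100 mm, y along the 56 mm, z along the 18 mm. At the start it lies on the leaning rest, at 45 degrees, a short end against the lip, its x pointing up the slope.
- board_thin: White plastic sample, 100 x 56 x 10 mm, about 70 g. Origin at its centre; x along the 100 mm, y along the 56 mm, z along the 10 mm. At the start it lies flat on the mat, on the other side of the rest from the rack, centre 5 mm above the table, any yaw.
- board_mid: Red sample 100 x 56 x 14 mm already standing in its 16.5 mm slot between the two slots to be filled; its top is 108 mm above the table, as a seated sample's is. Origin at its centre. It stays there.
- offcut: Loose bystander, not to be disturbed. Dark wood offcut 100 x 56 x 22 mm lying flat, origin at its centre. It is not one of the samples to be put away.
- cup: Loose bystander, not to be disturbed. Paper cup, rim radius 35 mm, 100 mm high, origin at the centre of its underside.
- glue: Loose bystander, not to be disturbed. White glue bottle with orange cap, radius 21 mm, 110 mm high, origin at the centre of its underside.
- jar: Loose bystander, not to be disturbed. Amber jar with black cap, radius 31 mm, 75 mm high, origin at the centre of its underside.
- can: Loose bystander, not to be disturbed. Green can, radius 26 mm, 120 mm high, origin at the centre of its underside.
- brush: Loose bystander, not to be disturbed. Brush lying on the far side of the mat, 170 mm long, under 30 mm high, origin near its middle.
- tape: Loose bystander, not to be disturbed. Yellow ring of tape lying flat, radius 35 mm, 19 mm high, beyond the rest; origin at the centre of its underside.

How it is judged (in metres and radians):
At the end, for the whole second after the job is handed in: Each sample stands on a short end in its own slot: centre within 5 mm of the slot's middle plane, 15 mm along it, 47 to 53.5 mm above its floor (50 = home), long axis within 0.12 rad of upright, at rest (under 0.06 m/s: a faint rocking is fine), let go; the red sample within 10 mm of its start (x of board_thick in the frame of slot_thick between -0.005 and 0.005 m and y of board_thick in the frame of slot_thick between -0.015 and 0.015 m and z of board_thick in the frame of slot_thick between 0.047 and 0.0535 m and angle between the x axis of each of board_thick, board_thin and the z axis of gauge, either way round below 0.12 rad and linear speed of each of board_thick, board_thin below 0.06 m/s and contact force between each of board_thick, board_thin and the fingers below 0.1 N and x of board_thin in the frame of slot_thin between -0.005 and 0.005 m and y of board_thin in the frame of slot_thin between -0.015 and 0.015 m and z of board_thin in the frame of slot_thin between 0.047 and 0.0535 m and distance of board_mid from where it was at the start of the episode below 0.01 m); the robot touches nothing.
It fails at once if a bystander on the table is pushed more than 30 mm from its place (distance of any of cup, glue, jar, can, brush, tape, offcut from where it was at the start of the episode above 0.03 m).
It fails at once if the cup, glue bottle, jar or can is tipped over (angle between any of cup, glue, jar, can's own z axis and vertical above 0.7 rad).
It fails at once if the red sample is lifted or pushed more than 15 mm (distance of board_mid from where it was at the start of the episode above 0.015 m).
It also fails if it takes over 72 s, if anything falls off the work surface, if the arm or the gripper's body presses on something with over 40 N, if the wrist force passes 120 N, or if a joint passes its speed limit or range.

ROBOT

A 6-joint arm with a two-finger parallel gripper is mounted at the origin on the work surface. World frame = base frame: x ahead of the robot, y to its left, z up, the work surface at z = 0. Lengths are in m, angles in degrees, forces in N, time in s.
With the tool pointing down it reaches from about 0.3 to 0.75 m from the base axis. Payload 8.5 kg.
Tool frame: the origin (TCP) lies midway between the tips of the shut fingers; the grasp point (between the pads) lies env.tcp_to_grasp behind it (env.tcp_to_grasp is the distance from the TCP to the grasp point, in m); z points along the fingers, y is the direction in which the jaws open and shut (so a half turn about z gives the same grasp; the last joint's range is limited). The gripper opens to 85 mm and grips with 20 to 120 N. Pads are 22 mm wide; open, the fingers measure 114 mm over their backs; the gripper's body (76 mm by 85 mm) begins 54 mm behind the grasp point. The pads swing forward as they close: fully open they stand 13 mm farther back than shut.
Start: joints at [56.935, 21.807, 74.336, -0, 83.858, -12.336], TCP at [0.195, 0.514, 0.231] pointing down, gripper open.
Joint ranges: [-178.18, 178.18], [-50.72, 133.34], [12.68, 142.11], [-81.47, 261.47], [9.98, 163.14], [-165.26, 165.26]. Speed limits (degrees/s): [136.94, 136.94, 180, 180, 180, 180].

INTERFACE

Orientations are given as a 3x3 rotation matrix whose columns are the frame's x, y, z axes.
In Python, from rig import readout, imaging, job, env gives the robot as it stands.
- The arm moves only by the tool move_arm, never from a script. Its argument "motion" is a list of rows, each a list of 3 entries, a list of its own where there are three numbers: the shift along the tool's x, y, z normalised to -1 to 1, where 1 is 0.02 m, then the turn, a rotation vector about the tool's x, y, z normalised to -1 to 1, where 1 is 120 degrees, then the gripper command: -1 is shut, 1 is fully open, values between are in proportion. In form: [[[tx, ty, tz], [rx, ry, rz], claw], ...]. A call has 1 to 12 rows; each row shifts and turns the pose as measured when the row begins, along the tool's axes as they then stand; what a row does not reach is not made up. A row lasts 1/12 s, in which the tool goes at most 41.7 mm and 7.16 degrees, less where a joint would pass 70% of its speed; a pose out of reach is approached as far as the arm can. A call with a number of a shift or a turn outside -1 to 1 is refused whole. A call with a gripper value outside its range is refused whole. The fingers move at their own pace and stop on an object; "squeeze" is the grip in N (left out, the last holds). Time passes only in rows, so rows that do not move let the fingers close. It gives the time, the measured TCP pose, the force and the opening at its end, in the units of the state.
- readout.observe(): the state, without advancing time (a new reading comes with each control period).
- imaging.get_image(name): name is "scene" or "top" or "wrist"; returns a dict with "img" (420x560x3 uint8, blue, green, red), "fov_y" (degrees; the focal length in pixels is half the picture's height over the tangent of half this angle, whatever the lens; pixels are square), "cx", "cy" (the principal point, pixels), "eye" and "orientation" of the camera in the world. Camera axes: x right, y up, looking along -z (the intrinsics and any distortion apply to the point x, -y, -z); pixel columns grow to the right and rows downward; lengths in m; the calibration is good to about 2 mm. A picture is of the moment at which its call begins. There is no depth.
- job.close_job(): hands the job in, once; it reports no verdict.
The state is a dict: "time_s": time; "q": joint angles; "qvel": joint speeds; "joint_efforts": joint torques, N m; "position": TCP position; "tool_rot": TCP orientation; "ft_force": force on the tool from outside, world axes, zero at the start; "wrist_torque": the same for the moment, N m; "grip_width": finger opening in m.
Only numpy, scipy, OpenCV 4.12 (cv2) and the standard library are available. Lean on these libraries where they do the work, as an engineer would, in place of code of your own. Each camera call takes 0.05 s, during which the arm holds its last target.

## Working session

There is one attempt and no reset: what is moved stays moved. The work goes in short steps, Python scripts to look and compute and a tool call to move; the robot and the scene stay as the last step left them, time stands still between calls to the robot, and variables do not carry over. Pictures are saved under pics/ and viewed, and the job is handed in when it is done.

Besides the shell and the picture viewer there is one more tool, called after "Request:" as name([rows], argument=value, ...), one row to a line, values as JSON. move_arm: Moves the arm, as the interface text tells. Its arguments: {"type":"object","properties":{"motion":{"type":"array","items":{"type":"array"}},"squeeze":{"type":"number"}},"required":["motion"]}

```bash
ls; mkdir -p pics
python3 - <<'E'
from rig import readout, imaging, job, env
import cv2
print(readout.observe()); print(env.tcp_to_grasp)
for n in ["scene","top","wrist"]:
    d=imaging.get_image(n); cv2.imwrite(f"pics/{n}0.png",d["img"])
    print(n,{k:v for k,v in d.items() if k!="img"})
E
```

```text
pics
{'time_s': 0.0, 'q': array([ 5.69354449e+01,  2.18409343e+01,  7.43874865e+01, -5.16806613e-04,
        8.38582810e+01, -1.23357315e+01]), 'qvel': array([-0.01364303,  0.01163678,  0.02051856, -0.09496203,  0.01057787,
        0.13644404]), 'joint_efforts': array([-6.22458683e-04, -4.48474932e+01, -2.31276208e+01, -2.03169338e-04,
        4.87653495e-03, -1.27170108e-05]), 'position': array([0.19449935, 0.51412671, 0.23069622]), 'tool_rot': array([[-9.35266306e-01,  3.53943876e-01, -8.18078604e-04],
       [ 3.53944682e-01,  9.35265492e-01, -1.27306646e-03],
       [ 3.14526610e-04, -1.48021074e-03, -9.99998855e-01]]), 'ft_force': array([-0.00716517, -0.10779191,  0.52792416]), 'wrist_torque': array([0.00550819, 0.03729823, 0.02514991]), 'grip_width': 0.085034747426465}
0.0187
scene {'fov_y': 54.99669366901075, 'cx': 282.96745160781234, 'cy': 213.46053751380916, 'eye': array([ 1.2142209 , -0.36321886,  0.55014415]), 'orientation': array([[ 0.49311995, -0.47833614,  0.72665483],
       [ 0.86985737,  0.28401526, -0.40334041],
       [-0.01344876,  0.83098127,  0.55613781]])}
top {'fov_y': 48.944986196401956, 'cx': 280.41278713736705, 'cy': 209.08093266963925, 'eye': array([ 0.38343579, -0.01240125,  1.14433123]), 'orientation': array([[-0.02272668,  0.98588669, -0.16586417],
       [-0.99930483, -0.02730618, -0.02538175],
       [-0.02955265,  0.16517203,  0.98582191]])}
wrist {'fov_y': 66.50922555621563, 'cx': 280.4029249191917, 'cy': 207.96857934904813, 'eye': array([0.12926518, 0.53939716, 0.37417001]), 'orientation': array([[ 3.54756649e-01, -8.98176548e-01, -2.59666341e-01],
       [ 9.34958313e-01,  3.40556532e-01,  9.93690139e-02],
       [-8.19849349e-04, -2.78029023e-01,  9.60572324e-01]])}
```

View pics/top0.png

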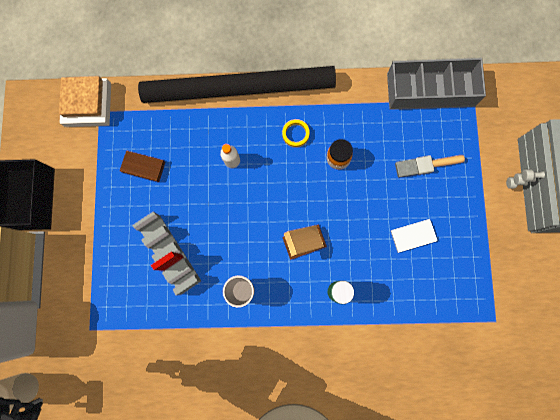

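View pics/scene0.png

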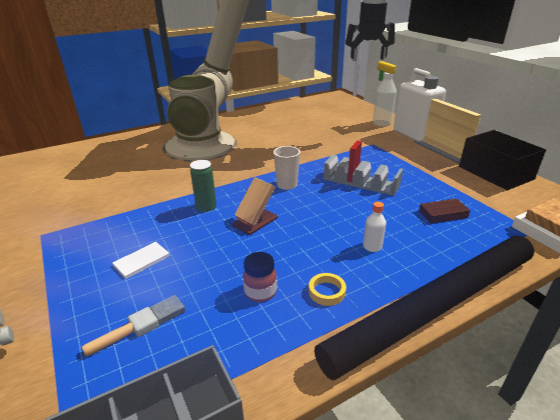

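View pics/wrist0.png

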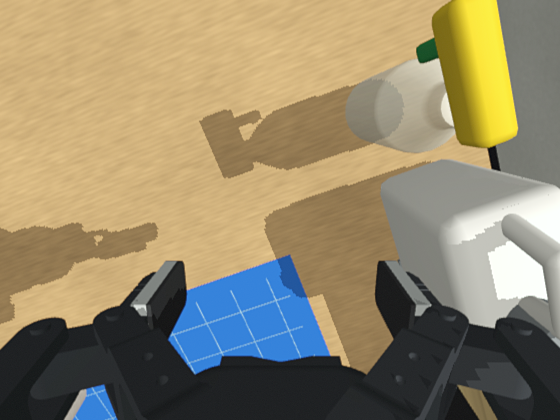

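```bash
cat > h.py <<'E'
import numpy as np, cv2
from rig import readout, imaging, job, env
def K(d):
    f=d["img"].shape[0]/2/np.tan(np.radians(d["fov_y"])/2); return f
def ray(d,uv):
    f=K(d); v=np.array([(uv[0]-d["cx"])/f,-(uv[1]-d["cy"])/f,-1.]); return np.array(d["orientation"])@v
def onz(d,uv,z):
    r=ray(d,uv); e=np.array(d["eye"]); return e+r*(z-e[2])/r[2]
def proj(d,P):
    P=np.atleast_2d(P); c=(P-d["eye"])@np.array(d["orientation"]); f=K(d)
    return np.c_[d["cx"]+f*c[:,0]/-c[:,2], d["cy"]-f*c[:,1]/-c[:,2]]
def crop(d,x0,y0,w,h,s,name):
    c=d["img"][y0:y0+h,x0:x0+w]; cv2.imwrite("pics/"+name,cv2.resize(c,None,fx=s,fy=s,interpolation=cv2.INTER_CUBIC))
def box(T,dx,dy,dz):
    import itertools
    return np.array([T[0]+T[1]@np.array([a*dx/2,b*dy/2,c*dz/2]) for a,b,c in itertools.product([-1,1],repeat=3)])
E
python3 - <<'E'
from h import *
import pickle
D={n:imaging.get_image(n) for n in ["scene","top"]}
pickle.dump(D,open("d0.pkl","wb"))
crop(D["top"],125,200,90,100,6,"t_rack.png")
crop(D["top"],270,210,70,60,8,"t_rest.png")
crop(D["top"],380,210,70,50,8,"t_thin.png")
crop(D["scene"],310,130,100,70,7,"s_rack.png")
crop(D["scene"],220,165,80,75,8,"s_rest.png")
crop(D["scene"],100,230,80,60,8,"s_thin.png")
E
```

```text
(no output)
```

View pics/t_rack.png

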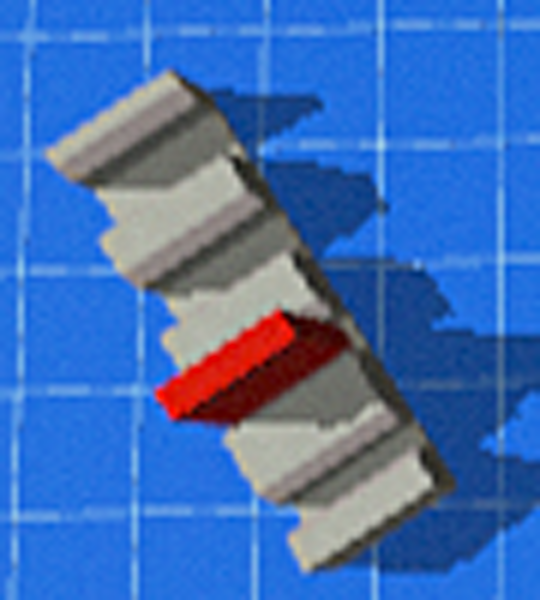

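View pics/t_rest.png

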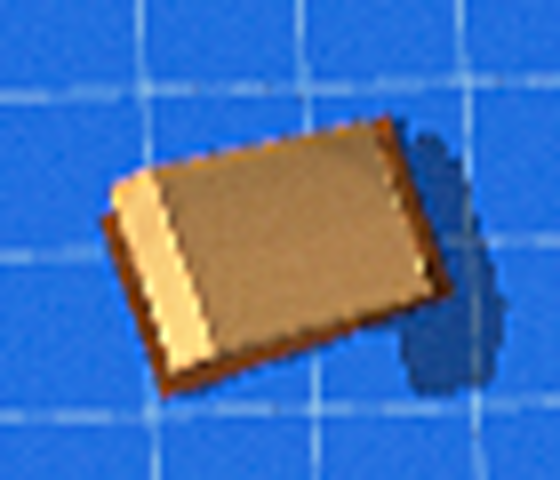

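View pics/t_thin.png

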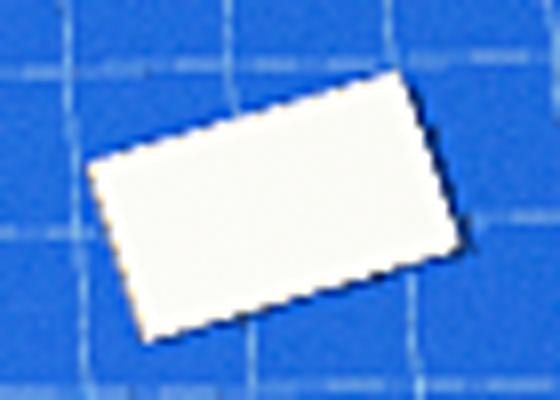

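View pics/s_rack.png

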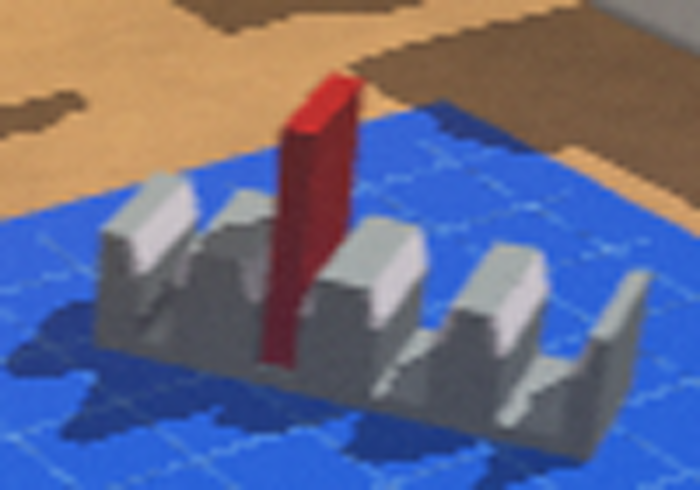

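View pics/s_rest.png

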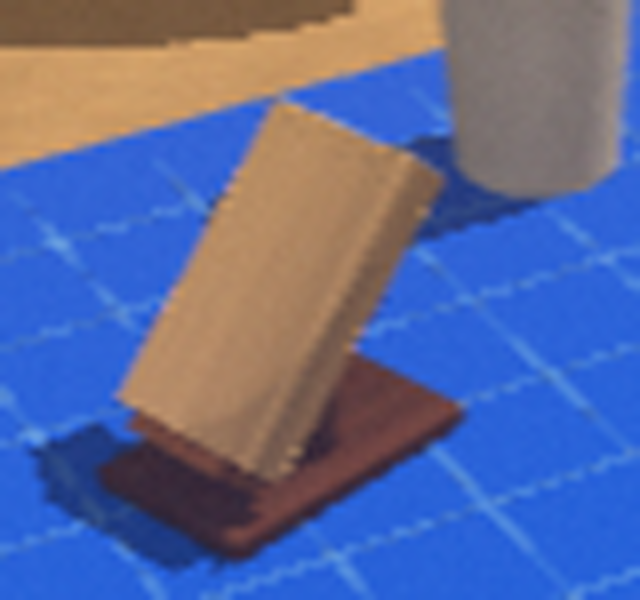

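View pics/s_thin.png

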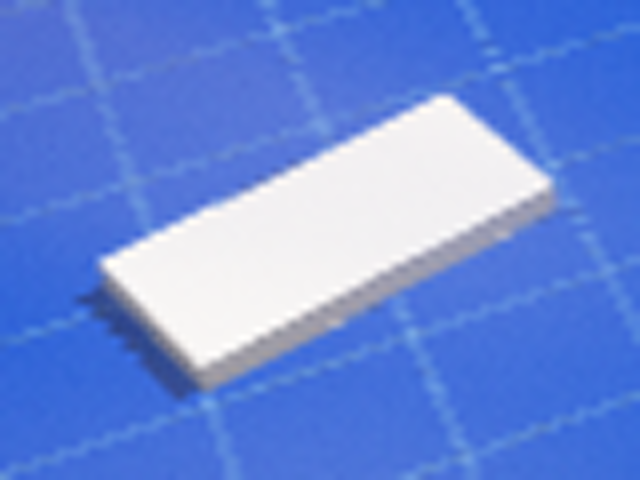

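```bash
cat > fit0.py <<'E'
from h import *
import pickle
from scipy.optimize import least_squares
D=pickle.load(open("d0.pkl","rb"))
def fu(p,x0,y0,s): p=np.array(p,float); return np.array([x0,y0])+(p+.5)/s-.5
def R(a): c,s=np.cos(a),np.sin(a); return np.array([[c,-s,0],[s,c,0],[0,0,1]])
def fit(obs,x0,name):
    # obs: (cam, pix, localpoint)
    def res(q):
        r=[]
        for c,p,l in obs: r.append(proj(D[c],R(q[2])@np.array(l)+[q[0],q[1],0])[0]-p)
        return np.array(r).ravel()
    s=least_squares(res,x0,loss="soft_l1"); print(name,s.x[:2].round(4),np.degrees(s.x[2]).round(2)); print(res(s.x).reshape(-1,2).round(1).tolist()); return s.x
T=lambda u,v:fu((u,v),125,200,6); S=lambda u,v:fu((u,v),310,130,7)
rack=[("top",T(170,72),(-.1,.03,.052)),("top",T(45,152),(-.1,-.03,.052)),("top",T(310,572),(.1,-.03,.052)),("top",T(440,490),(.1,.03,.052)),
("scene",S(585,462),(-.1,.03,0)),("scene",S(97,347),(.1,.03,0)),("scene",S(100,233),(.1,.03,.052)),("scene",S(652,272),(-.1,-.03,.052))]
fit(rack,[.37,.22,-2.1],"rack")
red=[("top",T(155,395),(-.007,-.028,.108)),("top",T(278,312),(-.007,.028,.108)),("top",T(297,330),(.007,.028,.108)),("top",T(175,420),(.007,-.028,.108)),
("scene",S(282,130),(.007,.028,.108)),("scene",S(322,137),(-.007,.028,.108)),("scene",S(360,85),(-.007,-.028,.108))]
fit(red,[.37,.22,-2.1],"red")
T=lambda u,v:fu((u,v),270,210,8); S=lambda u,v:fu((u,v),220,165,8)
# rest-local from board-local
k=np.sqrt(.5)
def b(x,y,z,h=.009):
    xs=x+.05; zs=z+h
    return (-.035+k*xs-k*zs, y, .016+k*xs+k*zs)
rest=[("top",T(150,165),b(.05,-.028,.009)),("top",T(210,350),b(.05,.028,.009)),("top",T(110,188),b(.05,-.028,-.009)),("top",T(168,374),b(.05,.028,-.009)),
("top",T(383,122),b(-.05,-.028,.009)),("top",T(430,290),b(-.05,.028,.009)),
("scene",S(283,97),b(.05,.028,.009)),("scene",S(443,180),b(.05,-.028,-.009)),("scene",S(118,398),b(-.05,.028,.009)),("scene",S(265,470),b(-.05,-.028,.009))]
fit(rest,[.38,0,1.85],"rest")
T=lambda u,v:fu((u,v),380,210,8); S=lambda u,v:fu((u,v),100,230,8)
thin=[("top",T(90,165),(.05,-.028,.01)),("top",T(395,70),(-.05,-.028,.01)),("top",T(462,245),(-.05,.028,.01)),("top",T(147,342),(.05,.028,.01)),
("scene",S(100,262),(-.05,.028,.01)),("scene",S(447,95),(.05,.028,.01)),("scene",S(553,185),(.05,-.028,.01)),("scene",S(205,368),(-.05,-.028,.01))]
fit(thin,[.38,-.2,1.85],"thin")
d=D["top"]
for n,uv,z in [("cup",(239,291),.1),("can",(343,292),.12),("jar",(341,147),.075),("glue",(227,149),.11),("tape",(296,132),.01),("offcut",(142,166),.022),("brush",(432,165),.02)]:
    print(n,onz(d,uv,z).round(3))
E
python3 fit0.py
```

```text
rack [0.4702 0.295 ] -147.07
[[0.1, -0.3], [-0.1, 0.3], [-0.5, 0.0], [-0.7, -0.9], [0.3, 0.2], [-1.0, 0.2], [-0.6, -0.2], [-0.6, -0.0]]
red [0.449  0.2833] -144.24
[[-0.1, -0.5], [-0.3, -1.7], [0.1, 0.3], [0.1, 0.4], [-0.1, -0.2], [-0.5, -0.3], [-0.0, -1.0]]
rest [ 0.49   -0.0315] 107.54
[[-0.5, 0.1], [0.0, 0.3], [-0.7, -0.3], [-0.0, -0.5], [-1.8, -0.5], [0.1, 0.3], [-0.9, -0.1], [0.4, 0.2], [-0.7, 0.0], [-2.5, 0.3]]
thin [ 0.5005 -0.3078] 105.47
[[-0.5, 0.0], [0.1, 0.1], [-0.4, -0.1], [-0.1, -0.3], [-0.3, 0.3], [-0.2, -0.3], [0.2, -0.3], [-0.4, 0.1]]
cup [0.376 0.111 0.1  ]
can [ 0.369 -0.118  0.12 ]
jar [ 0.71  -0.133  0.075]
glue [0.703 0.136 0.11 ]
tape [ 0.773 -0.028  0.01 ]
offcut [0.692 0.364 0.022]
brush [ 0.673 -0.363  0.02 ]
```

```bash
cat > g.py <<'E'
from h import *
from scipy.linalg import logm, expm
from scipy.spatial.transform import Rotation as Ro
k=np.sqrt(.5)
REST=np.array([.49,-.0315,0]); RY=np.radians(107.54)
RACK=np.array([.4702,.295,0]); KY=np.radians(-147.07)
def Rz(a): c,s=np.cos(a),np.sin(a); return np.array([[c,-s,0],[s,c,0],[0,0,1]])
def restp(s,y,n): return REST+Rz(RY)@np.array([-.035+k*(s-n),y,.016+k*(s+n)])
def rackp(x,y,z): return RACK+Rz(KY)@np.array([x,y,z])
def frame(z,y):
    z=np.array(z)/np.linalg.norm(z); y=np.array(y); y=y-z*(y@z); y/=np.linalg.norm(y); return np.c_[np.cross(y,z),y,z]
RG=frame(Rz(RY)@[-k,0,-k], -(Rz(RY)@[-k,0,k]))   # grasp from top of slope
RP=frame([0,0,-1], -(Rz(KY)@[1,0,0]))            # place in rack
RD=frame(Rz(RY)@[k,0,-k], Rz(RY)@[0,-1,0])      # lay on rest
def go(p,Rt):
    s=readout.observe(); p0=np.array(s["position"]); R0=np.array(s["tool_rot"])
    T0=np.eye(4);T0[:3,:3]=R0;T0[:3,3]=p0; T1=np.eye(4);T1[:3,:3]=Rt;T1[:3,3]=p
    L=logm(np.linalg.inv(T0)@T1).real
    w=np.array([L[2,1],L[0,2],L[1,0]]); v=L[:3,3]
    n=int(max(np.ceil(np.degrees(np.linalg.norm(w))/6.8),np.ceil(np.linalg.norm(v)/.0195),1))
    A=expm(L/n); rv=Ro.from_matrix(A[:3,:3]).as_rotvec()
    print("t",round(float(s["time_s"]),2),"p",p0.round(4),"target",np.round(p,4),"dist",np.linalg.norm(p-p0).round(4),"ang",np.degrees(np.linalg.norm(w)).round(2),"w",round(float(s["grip_width"]),4))
    print("q",np.round(s["q"],1),"F",np.round(s["ft_force"],1))
    print("rows",n,(A[:3,3]/.02).round(3).tolist(),(np.degrees(rv)/120).round(4).tolist())
    for f in (.25,.5,.75): print((T0@expm(L*f))[:3,3].round(3),end=" ")
    print()
E
python3 - <<'E'
from g import *
go(restp(.064,0,.009)+np.array([-.03,.13,.22]),RG)
print(RG,RP,RD)
E
```

```text
t 0.25 p [0.1946 0.5143 0.231 ] target [0.4588 0.1022 0.2876] dist 0.4928 ang 58.39 w 0.0854
q [ 56.9  21.8  74.4  -0.   83.9 -12.3] F [-0.3  0.2  0.1]
rows 27 [-0.538, -0.752, 0.209] [0.0133, -0.0046, -0.0112]
[0.235 0.394 0.213] [0.293 0.281 0.218] [0.369 0.182 0.244] 
[[-0.95350679 -0.21310186  0.21310186]
 [-0.30137155  0.67423111 -0.67423111]
 [ 0.         -0.70710678 -0.70710678]] [[-0.543614    0.83933534  0.        ]
 [ 0.83933534  0.543614    0.        ]
 [ 0.          0.         -1.        ]] [[-2.13101864e-01  9.53506786e-01 -2.13101864e-01]
 [ 6.74231114e-01  3.01371546e-01  6.74231114e-01]
 [ 7.07106781e-01  1.20983395e-17 -7.07106781e-01]]
```

Request:
move_arm([
  [[-0.54,-0.75,0.18],[0.0133,-0.0046,-0.0112],0.06],
  [[-0.54,-0.75,0.18],[0.0133,-0.0046,-0.0112],0.06],
  [[-0.54,-0.75,0.18],[0.0133,-0.0046,-0.0112],0.06],
  [[-0.54,-0.75,0.18],[0.0133,-0.0046,-0.0112],0.06],
  [[-0.54,-0.75,0.18],[0.0133,-0.0046,-0.0112],0.06],
  [[-0.54,-0.75,0.18],[0.0133,-0.0046,-0.0112],0.06],
  [[-0.54,-0.75,0.18],[0.0133,-0.0046,-0.0112],0.06],
  [[-0.54,-0.75,0.18],[0.0133,-0.0046,-0.0112],0.06],
  [[-0.54,-0.75,0.18],[0.0133,-0.0046,-0.0112],0.06],
  [[-0.54,-0.75,0.18],[0.0133,-0.0046,-0.0112],0.06],
  [[-0.54,-0.75,0.18],[0.0133,-0.0046,-0.0112],0.06],
  [[-0.54,-0.75,0.18],[0.0133,-0.0046,-0.0112],0.06],
], squeeze=50)

```text
time_s: 1.25
position: [0.282, 0.2991, 0.2215]
tool_rot: [[-0.997, 0.067, 0.041], [0.048, 0.932, -0.359], [-0.062, -0.356, -0.933]]
ft_force: [0.4, 0.7, -0.2]
grip_width: 0.0454
```

Run:
```python
from g import *
go(restp(.064,0,.009)+np.array([-.03,.13,.22]),RG)
d=imaging.get_image("wrist"); cv2.imwrite("pics/w1.png",d["img"])
def poly(P): 
    for q in proj(d,P).round().astype(int): cv2.circle(d["img"],tuple(int(v) for v in q),3,(255,0,255),-1)
poly([rackp(a,b,.052) for a in(-.1,.1) for b in (-.03,.03)]); poly([rackp(.025+a,b,.108) for a in(-.007,.007) for b in (-.028,.028)])
poly([restp(s,y,.018) for s in (0,.1) for y in(-.028,.028)])
cv2.imwrite("pics/w1o.png",d["img"])
```

```text
t 1.25 p [0.282  0.2991 0.2215] target [0.4588 0.1022 0.2876] dist 0.2728 ang 31.14 w 0.0454
q [ 41.   15.8  88.3 -17.3  88.4 -43.2] F [ 0.4  0.7 -0.2]
rows 15 [-0.52, -0.724, 0.222] [0.0129, -0.0045, -0.0106]
[0.32  0.242 0.23 ] [0.362 0.19  0.244] [0.409 0.143 0.264]
```

View pics/w1o.png

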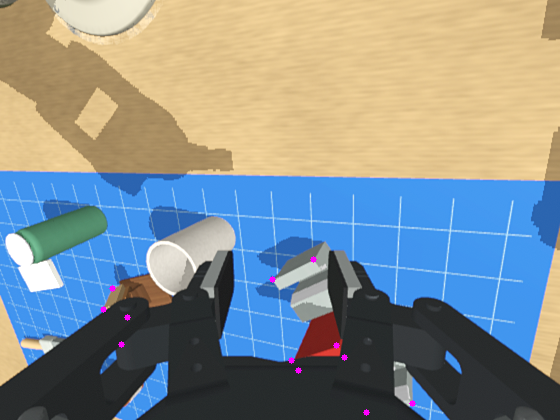

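Request:
move_arm([
  [[-0.6,-0.84,0.25],[0.0149,-0.0052,-0.0123],0.06],
  [[-0.6,-0.84,0.25],[0.0149,-0.0052,-0.0123],0.06],
  [[-0.6,-0.84,0.25],[0.0149,-0.0052,-0.0123],0.06],
  [[-0.6,-0.84,0.25],[0.0149,-0.0052,-0.0123],0.06],
  [[-0.6,-0.84,0.25],[0.0149,-0.0052,-0.0123],0.06],
  [[-0.6,-0.84,0.25],[0.0149,-0.0052,-0.0123],0.06],
  [[-0.6,-0.84,0.25],[0.0149,-0.0052,-0.0123],0.06],
  [[-0.6,-0.84,0.25],[0.0149,-0.0052,-0.0123],0.06],
  [[-0.6,-0.84,0.25],[0.0149,-0.0052,-0.0123],0.06],
  [[-0.6,-0.84,0.25],[0.0149,-0.0052,-0.0123],0.06],
  [[-0.6,-0.84,0.25],[0.0149,-0.0052,-0.0123],0.06],
  [[-0.6,-0.84,0.25],[0.0149,-0.0052,-0.0123],0.06],
])

```text
time_s: 2.3
position: [0.449, 0.1079, 0.2839]
tool_rot: [[-0.957, -0.207, 0.203], [-0.29, 0.69, -0.664], [-0.003, -0.694, -0.72]]
ft_force: [0.1, -0.1, -0.4]
grip_width: 0.0453
```

Run:
```python
from g import *
go(restp(.064+.08,0,.009),RG)
d=imaging.get_image("wrist"); cv2.imwrite("pics/w2.png",d["img"])
def poly(P): 
    for q in proj(d,P).round().astype(int): cv2.circle(d["img"],tuple(int(v) for v in q),2,(255,0,255),-1)
poly([restp(s,y,.018) for s in (0,.1) for y in(-.028,.028)])
cv2.imwrite("pics/w2o.png",d["img"])
```

```text
t 2.3 p [0.449  0.1079 0.2839] target [0.4718 0.0261 0.1242] dist 0.1808 ang 1.26 w 0.0453
q [ 21.1  16.2  86.3 -44.1  83.8 -78.2] F [ 0.1 -0.1 -0.4]
rows 10 [0.013, 0.256, 0.867] [0.0009, -0.0003, -0.0005]
[0.455 0.088 0.244] [0.46  0.067 0.204] [0.466 0.047 0.164]
```

View pics/w2o.png

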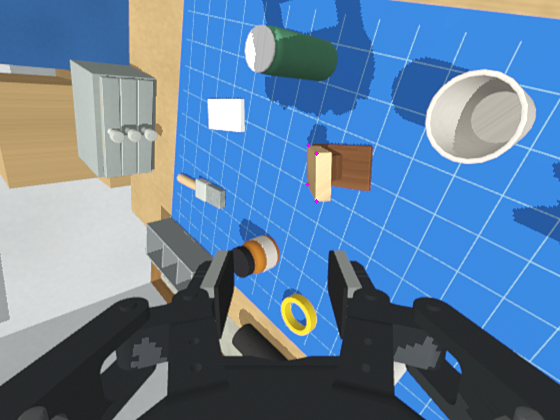

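Request:
move_arm([
  [[0.013,0.256,0.87],[0.0009,-0.0003,-0.0005],0.06],
  [[0.013,0.256,0.87],[0.0009,-0.0003,-0.0005],0.06],
  [[0.013,0.256,0.87],[0.0009,-0.0003,-0.0005],0.06],
  [[0.013,0.256,0.87],[0.0009,-0.0003,-0.0005],0.06],
  [[0.013,0.256,0.87],[0.0009,-0.0003,-0.0005],0.06],
  [[0.013,0.256,0.87],[0.0009,-0.0003,-0.0005],0.06],
  [[0.013,0.256,0.87],[0.0009,-0.0003,-0.0005],0.06],
  [[0.013,0.256,0.87],[0.0009,-0.0003,-0.0005],0.06],
  [[0.013,0.256,0.87],[0.0009,-0.0003,-0.0005],0.06],
  [[0.013,0.256,0.87],[0.0009,-0.0003,-0.0005],0.06],
  [[0,0,0],[0,0,0],0.06],
])

```text
time_s: 3.27
position: [0.4747, 0.027, 0.1167]
tool_rot: [[-0.956, -0.2, 0.217], [-0.294, 0.685, -0.666], [-0.016, -0.7, -0.714]]
ft_force: [0.8, -1.1, 0.1]
grip_width: 0.0452
```

Run:
```python
from g import *
go(restp(.064,0,.009),RG)
d=imaging.get_image("wrist"); cv2.imwrite("pics/w3.png",d["img"])
def poly(P): 
    for q in proj(d,P).round().astype(int): cv2.circle(d["img"],tuple(int(v) for v in q),2,(255,0,255),-1)
poly([restp(s,y,.018) for s in (0,.1) for y in(-.028,.028)])
poly([restp(.1,y,.0) for y in(-.028,.028)])
cv2.imwrite("pics/w3o.png",d["img"])
```

```text
t 3.27 p [0.4747 0.027  0.1167] target [ 0.4888 -0.0278  0.0676] dist 0.0749 ang 1.12 w 0.0452
q [ 10.7  27.5 102.9 -55.1  57.9 -61.7] F [ 0.8 -1.1  0.1]
rows 4 [0.041, -0.072, 0.933] [0.0011, 0.0007, -0.0019]
[0.478 0.013 0.104] [ 0.482 -0.     0.092] [ 0.485 -0.014  0.08 ]
```

View pics/w3o.png

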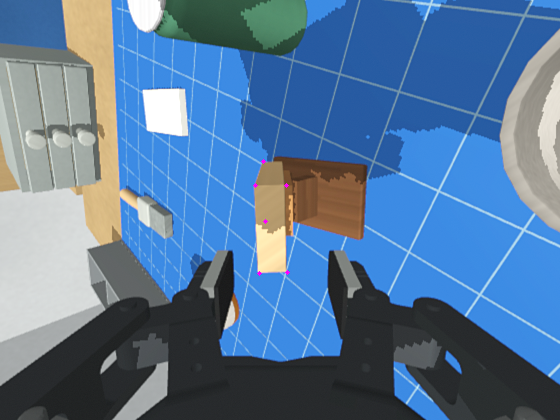

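Request:
move_arm([
  [[0.04,-0.09,0.75],[0.001,0.0006,-0.0016],0.06],
  [[0.04,-0.09,0.75],[0.001,0.0006,-0.0016],0.06],
  [[0.04,-0.09,0.75],[0.001,0.0006,-0.0016],0.06],
  [[0.04,-0.05,0.75],[0.001,0.0006,-0.0016],0.06],
  [[0.03,-0.05,0.5],[0.001,0.0006,-0.0016],0.06],
  [[0,0,0.1],[0,0,0],0.06],
  [[0,0,0],[0,0,0],0.06],
])

```text
time_s: 3.9
position: [0.4919, -0.024, 0.0771]
tool_rot: [[-0.953, -0.203, 0.224], [-0.302, 0.675, -0.673], [-0.014, -0.71, -0.705]]
ft_force: [0.1, -0.3, 0.5]
grip_width: 0.0448
```

Run:
```python
from g import *
go(restp(.064,0,.009),RG)
d=imaging.get_image("wrist"); cv2.imwrite("pics/w4.png",d["img"])
```

```text
t 3.9 p [ 0.4919 -0.024   0.0771] target [ 0.4888 -0.0278  0.0676] dist 0.0106 ang 0.84 w 0.0448
q [  4.2  31.8 105.7 -63.2  50.4 -57. ] F [ 0.1 -0.3  0.5]
rows 1 [0.211, 0.239, 0.425] [-0.0017, 0.0052, -0.0044]
[ 0.491 -0.025  0.075] [ 0.49  -0.026  0.072] [ 0.49  -0.027  0.07 ]
```

View pics/w4.png

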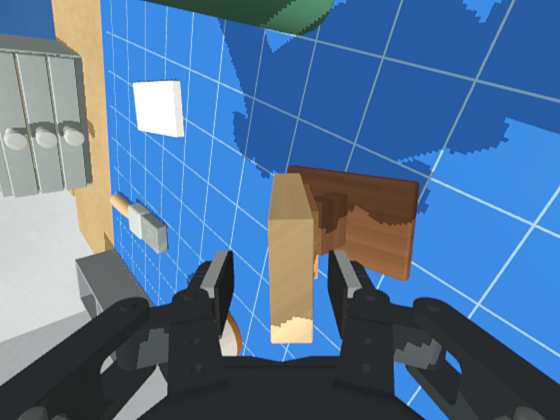

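Request:
move_arm([
  [[0.11,0.12,0.22],[-0.001,0.0026,-0.0022],0.06],
  [[0.11,0.12,0.22],[-0.001,0.0026,-0.0022],0.06],
  [[0,0,0],[0,0,0],0.06],
  [[0,0,0],[0,0,0],-0.3],
  [[0,0,0],[0,0,0],-0.6],
  [[0,0,0],[0,0,0],-0.9],
  [[0,0,0],[0,0,0],-1],
  [[0,0,0],[0,0,0],-1],
  [[0,0,0],[0,0,0],-1],
], squeeze=50)

```text
time_s: 4.7
position: [0.4891, -0.0264, 0.0692]
tool_rot: [[-0.953, -0.213, 0.216], [-0.303, 0.674, -0.674], [-0.003, -0.708, -0.706]]
ft_force: [-0.3, -1.3, -0.3]
grip_width: 0.0174
```

Run:
```python
from g import *
go(restp(.064,0,.009),RG)
go(restp(.064+.14,0,.009)+np.array([-.0,0,.05]),RG)
d=imaging.get_image("wrist"); cv2.imwrite("pics/w5.png",d["img"])
```

```text
t 4.7 p [ 0.4891 -0.0264  0.0692] target [ 0.4888 -0.0278  0.0676] dist 0.0021 ang 0.19 w 0.0174
q [  3.9  32.5 106.3 -63.9  49.9 -56.4] F [-0.3 -1.3 -0.3]
rows 1 [0.032, 0.012, 0.098] [-0.0005, 0.0015, -0.0002]
[ 0.489 -0.027  0.069] [ 0.489 -0.027  0.068] [ 0.489 -0.027  0.068] 
t 4.7 p [ 0.4891 -0.0264  0.0692] target [0.459  0.0666 0.2166] dist 0.1769 ang 0.19 w 0.0174
q [  3.9  32.5 106.3 -63.9  49.9 -56.4] F [-0.3 -1.3 -0.3]
rows 10 [0.002, -0.176, -0.867] [-0.0, 0.0002, -0.0]
[ 0.481 -0.003  0.106] [0.474 0.02  0.143] [0.466 0.043 0.18 ]
```

View pics/w5.png

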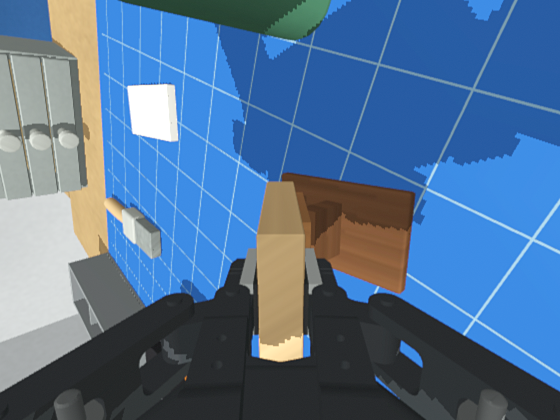

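Request:
move_arm([
  [[0,-0.18,-0.87],[0,0,0],-1],
  [[0,-0.18,-0.87],[0,0,0],-1],
  [[0,-0.18,-0.87],[0,0,0],-1],
  [[0,-0.18,-0.87],[0,0,0],-1],
  [[0,-0.18,-0.87],[0,0,0],-1],
  [[0,-0.18,-0.87],[0,0,0],-1],
  [[0,-0.18,-0.87],[0,0,0],-1],
  [[0,-0.18,-0.87],[0,0,0],-1],
  [[0,-0.18,-0.87],[0,0,0],-1],
  [[0,-0.18,-0.87],[0,0,0],-1],
])

```text
time_s: 5.58
position: [0.4557, 0.0698, 0.2196]
tool_rot: [[-0.954, -0.219, 0.206], [-0.301, 0.678, -0.671], [0.007, -0.702, -0.712]]
ft_force: [1.2, -0.6, -1.4]
grip_width: 0.0176
```

Run:
```python
from g import *
go(rackp(-.025,0,.21),RP)
d=imaging.get_image("wrist"); cv2.imwrite("pics/w6.png",d["img"])
```

```text
t 5.58 p [0.4557 0.0698 0.2196] target [0.4912 0.3086 0.21  ] dist 0.2416 ang 85.32 w 0.0176
q [ 16.6  19.   94.6 -47.2  73.1 -73.8] F [ 1.2 -0.6 -1.4]
rows 14 [0.141, 0.865, -0.358] [-0.0228, 0.017, 0.0421]
[0.435 0.129 0.199] [0.434 0.194 0.189] [0.454 0.257 0.193]
```

View pics/w6.png

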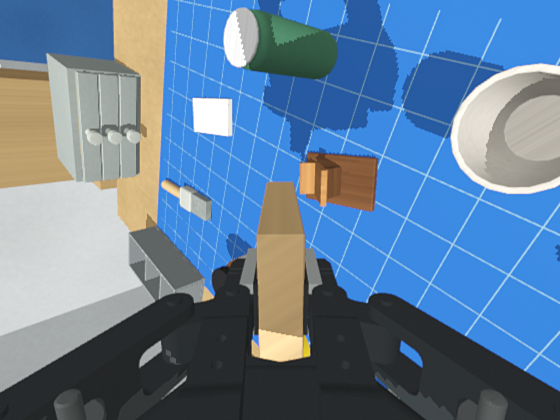

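Request:
move_arm([
  [[0.14,0.86,-0.46],[-0.0228,0.017,0.042],-1],
  [[0.14,0.86,-0.46],[-0.0228,0.017,0.042],-1],
  [[0.14,0.86,-0.46],[-0.0228,0.017,0.042],-1],
  [[0.14,0.86,-0.46],[-0.0228,0.017,0.042],-1],
  [[0.14,0.86,-0.46],[-0.0228,0.017,0.042],-1],
  [[0.14,0.86,-0.46],[-0.0228,0.017,0.042],-1],
  [[0.14,0.86,-0.46],[-0.0228,0.017,0.042],-1],
  [[0.14,0.86,-0.46],[-0.0228,0.017,0.042],-1],
  [[0.14,0.86,-0.46],[-0.0228,0.017,0.042],-1],
  [[0.14,0.86,-0.46],[-0.0228,0.017,0.042],-1],
  [[0.14,0.86,-0.46],[-0.0228,0.017,0.042],-1],
  [[0.14,0.86,-0.46],[-0.0228,0.017,0.042],-1],
])

```text
time_s: 6.63
position: [0.4684, 0.2992, 0.219]
tool_rot: [[-0.648, 0.761, -0.033], [0.76, 0.644, -0.085], [-0.044, -0.08, -0.996]]
ft_force: [-0.0, 0.0, 0.0]
grip_width: 0.0171
```

Run:
```python
from g import *
go(rackp(-.025,0,.19),RP)
```

```text
t 6.63 p [0.4684 0.2992 0.219 ] target [0.4912 0.3086 0.19  ] dist 0.0381 ang 9.09 w 0.0171
q [ 22.2  24.9  71.6  -3.8  87.1 -17.9] F [-0.  0.  0.]
rows 2 [-0.146, 0.634, 0.695] [-0.0185, 0.0117, 0.031]
[0.474 0.302 0.212] [0.48  0.304 0.204] [0.485 0.306 0.197]
```

Request:
move_arm([
  [[-0.08,0.32,0.35],[-0.0092,0.0058,0.0155],-1],
  [[-0.08,0.32,0.35],[-0.0092,0.0058,0.0155],-1],
  [[-0.08,0.32,0.35],[-0.0092,0.0058,0.0155],-1],
  [[-0.08,0.32,0.35],[-0.0092,0.0058,0.0155],-1],
  [[0,0,0],[0,0,0],-1],
])

```text
time_s: 7.05
position: [0.4955, 0.3087, 0.1871]
tool_rot: [[-0.53, 0.848, 0.004], [0.848, 0.53, 0.006], [0.003, 0.007, -1.0]]
ft_force: [-0.1, -0.8, -0.7]
grip_width: 0.0176
```

Run:
```python
from g import *
go(rackp(-.025,0,.135),RP)
for n in ("top","scene","wrist"):
    d=imaging.get_image(n); s=readout.observe()
    if n=="top": crop(d,125,200,90,100,6,"t7.png")
    elif n=="scene": crop(d,310,70,110,130,5,"s7.png")
    else: cv2.imwrite("pics/w7.png",d["img"])
```

```text
t 7.05 p [0.4955 0.3087 0.1871] target [0.4912 0.3086 0.135 ] dist 0.0522 ang 1.01 w 0.0176
q [ 20.2  27.   73.4   0.3  79.3 -11.9] F [-0.1 -0.8 -0.7]
rows 3 [0.034, -0.066, 0.867] [0.001, -0.0005, -0.0026]
[0.494 0.309 0.174] [0.493 0.309 0.161] [0.492 0.309 0.148]
```

View pics/s7.png

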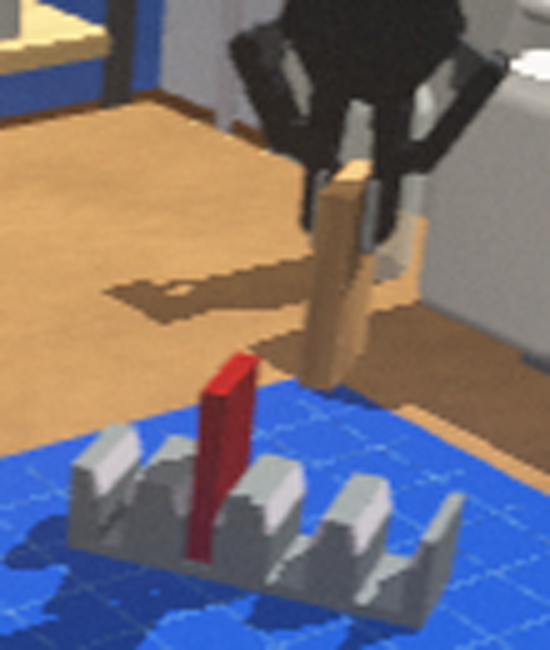

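View pics/w7.png

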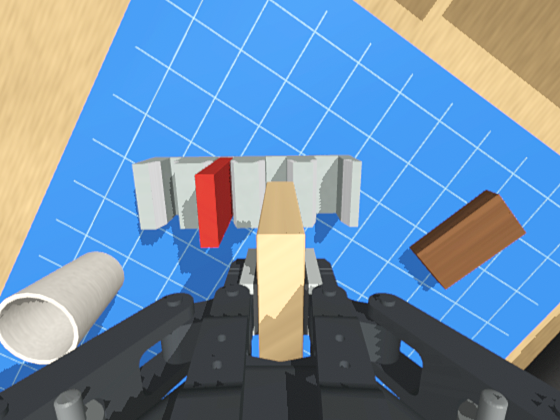

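Run:
```python
from g import *
d=imaging.get_image("scene"); s=readout.observe(); p=np.array(s["position"]); R=np.array(s["tool_rot"])
for l in [(-.028,.009,.0655),(-.028,-.009,.0655),(.028,-.009,.0655),(-.028,.009,-.0345),(-.028,-.009,-.0345),(.028,-.009,-.0345)]:
    print(l,((proj(d,p+R@np.array(l))[0]-[310,70]+.5)*5-.5).round())
for y in(.03,-.03):
  for x in (-.1,-.025-.01525,-.025+.01525,.1): print((x,y),((proj(d,rackp(x,y,.052))[0]-[310,70]+.5)*5-.5).round())
w=imaging.get_image("wrist")
for l in [(-.028,.009,.0655),(-.028,-.009,.0655),(.028,-.009,.0655),(.028,.009,.0655),(.028,.009,-.0345),(.028,-.009,-.0345)]:
    print(l,proj(w,p+R@np.array(l))[0].round())
for y in(.03,-.03):
  for x in (-.1,-.025-.01525,-.025+.01525,.1): print((x,y),proj(w,rackp(x,y,.052))[0].round())
```

```text
(-0.028, 0.009, 0.0655) [331. 390.]
(-0.028, -0.009, 0.0655) [296. 383.]
(0.028, -0.009, 0.0655) [330. 343.]
(-0.028, 0.009, -0.0345) [353. 194.]
(-0.028, -0.009, -0.0345) [316. 189.]
(0.028, -0.009, -0.0345) [351. 154.]
(-0.1, 0.03) [434. 543.]
(-0.04025, 0.03) [319. 519.]
(-0.009750000000000002, 0.03) [262. 507.]
(0.1, 0.03) [ 68. 465.]
(-0.1, -0.03) [463. 494.]
(-0.04025, -0.03) [352. 471.]
(-0.009750000000000002, -0.03) [297. 460.]
(0.1, -0.03) [109. 422.]
(-0.028, 0.009, 0.0655) [292. 259.]
(-0.028, -0.009, 0.0655) [267. 259.]
(0.028, -0.009, 0.0655) [266. 182.]
(0.028, 0.009, 0.0655) [293. 182.]
(0.028, 0.009, -0.0345) [304. 236.]
(0.028, -0.009, -0.0345) [254. 237.]
(-0.1, 0.03) [355. 225.]
(-0.04025, 0.03) [291. 226.]
(-0.009750000000000002, 0.03) [258. 227.]
(0.1, 0.03) [140. 229.]
(-0.1, -0.03) [359. 161.]
(-0.04025, -0.03) [291. 162.]
(-0.009750000000000002, -0.03) [256. 162.]
(0.1, -0.03) [130. 164.]
```

View pics/t7.png

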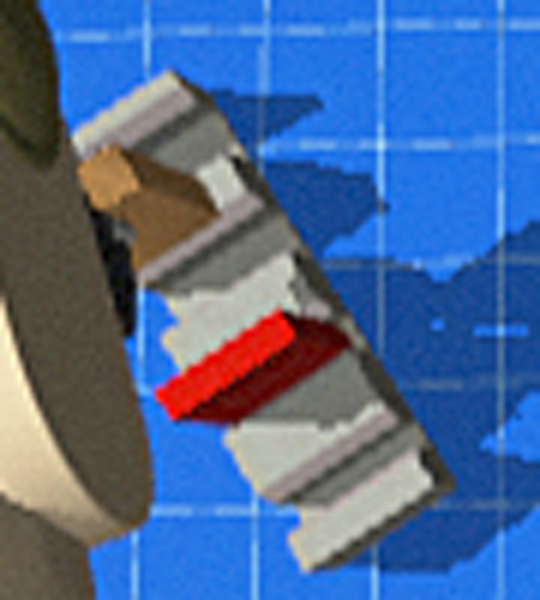

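Request:
move_arm([
  [[0.02,-0.05,0.65],[0.0008,-0.0004,-0.002],-1],
  [[0.02,-0.05,0.65],[0.0008,-0.0004,-0.002],-1],
  [[0.02,-0.05,0.65],[0.0008,-0.0004,-0.002],-1],
  [[0.02,-0.05,0.5],[0.0008,-0.0004,-0.002],-1],
  [[0,0,0],[0,0,0],-1],
])

```text
time_s: 7.72
position: [0.4912, 0.3098, 0.1417]
tool_rot: [[-0.551, 0.835, 0.008], [0.835, 0.551, 0.001], [-0.004, 0.007, -1.0]]
ft_force: [-0.4, -0.4, -1.3]
grip_width: 0.0173
```

Run:
```python
from g import *
go(rackp(-.0255,0,.0735),RP)
```

```text
t 7.72 p [0.4912 0.3098 0.1417] target [0.4916 0.3089 0.0735] dist 0.0682 ang 0.68 w 0.0173
q [ 20.6  29.1  77.8  -0.1  72.7 -12.8] F [-0.4 -0.4 -1.3]
rows 4 [-0.01, -0.006, 0.853] [0.0008, 0.0005, 0.001]
[0.491 0.31  0.125] [0.491 0.309 0.108] [0.492 0.309 0.091]
```

Request:
move_arm([
  [[0,0,0.35],[0.0004,0.0002,0.0005],-1],
  [[0,0,0.35],[0.0004,0.0002,0.0005],-1],
  [[0,0,0.35],[0.0004,0.0002,0.0005],-1],
  [[0,0,0.35],[0,0,0],-1],
  [[0,0,0.35],[0,0,0],-1],
  [[0,0,0.25],[0,0,0],-1],
])

```text
time_s: 8.22
position: [0.4922, 0.3102, 0.1009]
tool_rot: [[-0.549, 0.836, 0.008], [0.836, 0.549, 0.001], [-0.004, 0.007, -1.0]]
ft_force: [-4.4, -2.4, 2.5]
grip_width: 0.0176
```

Run:
```python
from g import *
go(rackp(-.0255,0,.0735),RP)
w=imaging.get_image("wrist");cv2.imwrite("pics/w8.png",w["img"])
d=imaging.get_image("scene");crop(d,310,70,110,130,5,"s8.png")
```

```text
t 8.22 p [0.4922 0.3102 0.1009] target [0.4916 0.3089 0.0735] dist 0.0275 ang 0.58 w 0.0176
q [ 20.6  31.7  80.6  -0.1  67.2 -12.6] F [-4.4 -2.4  2.5]
rows 2 [-0.018, -0.034, 0.685] [0.0018, 0.0009, 0.0014]
[0.492 0.31  0.094] [0.492 0.31  0.087] [0.492 0.309 0.08 ]
```

View pics/s8.png

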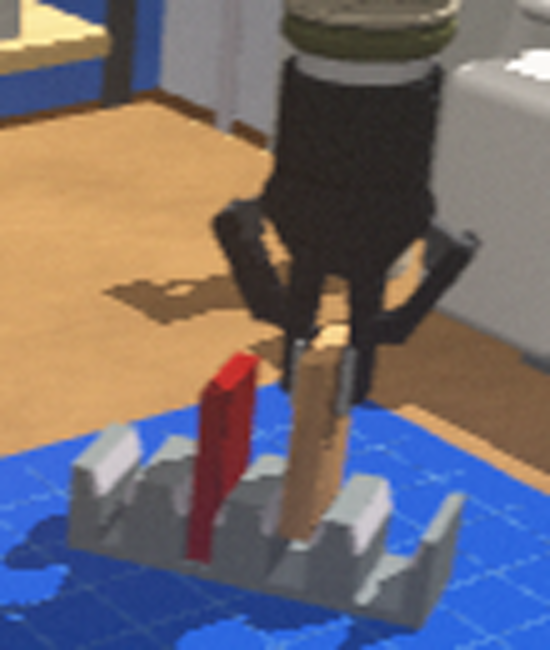

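View pics/w8.png

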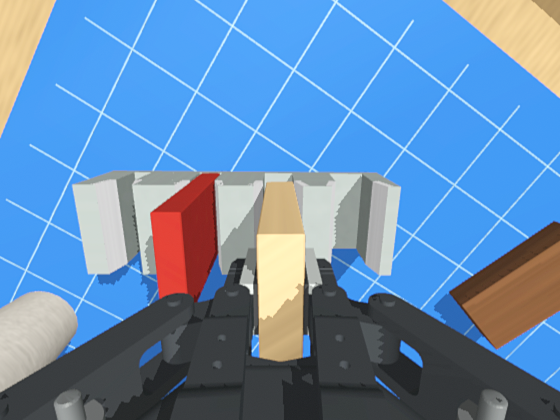

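Request:
move_arm([
  [[0,-0.08,0],[0,0,0],-1],
  [[0,-0.03,0.2],[0,0,0],-1],
  [[0,0,0.25],[0,0,0],-1],
  [[0,0,0.25],[0,0,0],-1],
])

```text
time_s: 8.65
position: [0.4916, 0.3095, 0.087]
tool_rot: [[-0.549, 0.836, 0.012], [0.836, 0.549, 0.003], [-0.004, 0.012, -1.0]]
ft_force: [-1.8, -0.2, -0.4]
grip_width: 0.0177
```

Run:
```python
from g import *
go(rackp(-.0255,0,.0735),RP)
```

```text
t 8.65 p [0.4916 0.3095 0.087 ] target [0.4916 0.3089 0.0735] dist 0.0135 ang 0.79 w 0.0177
q [ 20.6  32.5  81.8  -0.1  64.9 -12.7] F [-1.8 -0.2 -0.4]
rows 1 [-0.023, -0.024, 0.676] [0.0056, 0.0021, 0.0028]
[0.492 0.309 0.084] [0.492 0.309 0.08 ] [0.492 0.309 0.077]
```

Sliding freely in the throat. On down to the floor in small steps.

Request:
move_arm([
  [[0,-0.02,0.2],[0.002,0.001,0.0015],-1],
  [[0,0,0.2],[0.002,0.001,0],-1],
  [[0,0,0.2],[0,0,0],-1],
  [[0,0,0.1],[0,0,0],-1],
  [[0,0,0.05],[0,0,0],-1],
])

```text
time_s: 9.07
position: [0.4921, 0.3094, 0.0739]
tool_rot: [[-0.546, 0.838, 0.005], [0.838, 0.546, 0.002], [-0.001, 0.005, -1.0]]
ft_force: [-1.4, -0.5, 3.4]
grip_width: 0.0171
```

Run:
```python
from g import *
go(rackp(-.0255,0,.0735),RP)
```

```text
t 9.07 p [0.4921 0.3094 0.0739] target [0.4916 0.3089 0.0735] dist 0.0008 ang 0.35 w 0.0171
q [ 20.5  33.6  82.3   0.   63.8 -12.6] F [-1.4 -0.5  3.4]
rows 1 [-0.009, -0.035, 0.02] [0.0025, 0.0004, 0.0014]
[0.492 0.309 0.074] [0.492 0.309 0.074] [0.492 0.309 0.074]
```

Request:
move_arm([
  [[0,0,0.05],[0,0,0],-1],
  [[0,0,0],[0,0,0],-0.4],
  [[0,0,0],[0,0,0],-0.25],
  [[0,0,0],[0,0,0],-0.25],
  [[0,0,0],[0,0,0],-0.25],
  [[0,0,-0.5],[0,0,0],-0.25],
  [[0,0,-1],[0,0,0],-0.25],
  [[0,0,-1],[0,0,0],-0.25],
  [[0,0,-1],[0,0,0],-0.25],
  [[0,0,-1],[0,0,0],-0.25],
  [[0,0,-1],[0,0,0],-0.25],
  [[0,0,-1],[0,0,0],-0.25],
])

```text
time_s: 10.07
position: [0.49, 0.3084, 0.2076]
tool_rot: [[-0.546, 0.838, -0.003], [0.838, 0.546, -0.001], [0.001, -0.003, -1.0]]
ft_force: [0.6, 0.6, -0.5]
grip_width: 0.032
```

Run:
```python
from g import *
go(rackp(-.0255,0,.0735),RP)
w=imaging.get_image("wrist");cv2.imwrite("pics/w9.png",w["img"])
d=imaging.get_image("scene");crop(d,310,70,110,130,5,"s9.png")
```

```text
t 10.07 p [0.49   0.3084 0.2076] target [0.4916 0.3089 0.0735] dist 0.1342 ang 0.22 w 0.032
q [ 20.5  25.8  71.8   0.   82.5 -12.6] F [ 0.6  0.6 -0.5]
rows 7 [-0.004, 0.013, 0.958] [-0.0002, -0.0001, 0.0002]
[0.49  0.309 0.174] [0.491 0.309 0.141] [0.491 0.309 0.107]
```

View pics/s9.png

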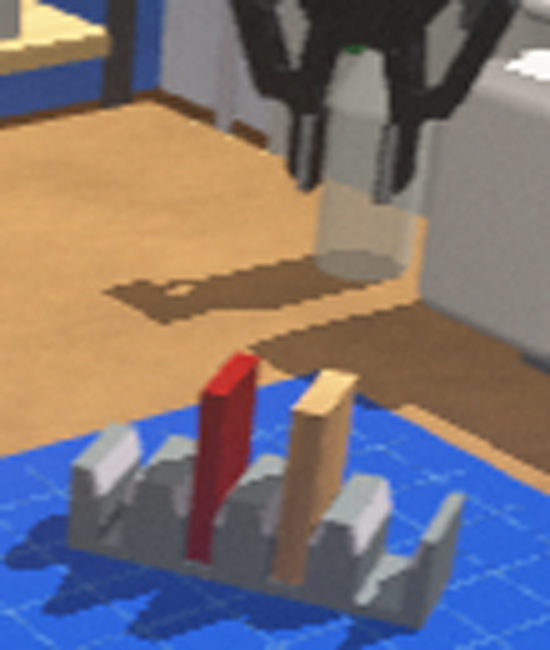

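View pics/w9.png

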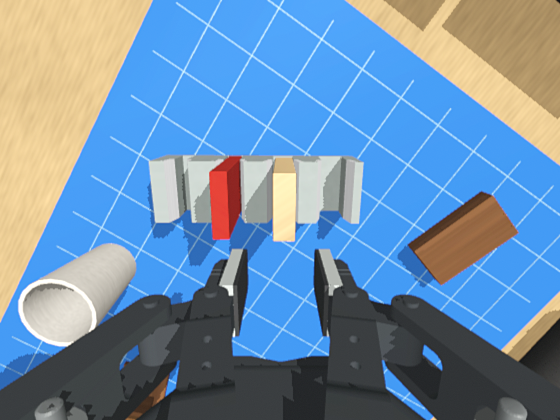

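```bash
cat >> g.py <<'E'
TH=np.array([.5005,-.3078,0]); TY=np.radians(105.47)
RT=frame([0,0,-1],-(Rz(TY)@[0,1,0]))
E
python3 - <<'E'
from g import *
go(TH+[0,0,.17],RT)
E
```

```text
t 10.17 p [0.4913 0.309  0.2101] target [ 0.5005 -0.3078  0.17  ] dist 0.6182 ang 17.62 w 0.032
q [ 20.5  25.6  71.6   0.   82.5 -12.6] F [ 0.2  0.2 -0.4]
rows 32 [-0.886, -0.389, 0.062] [0.0001, -0.0, 0.0046]
[0.511 0.156 0.2  ] [0.52  0.001 0.19 ] [ 0.516 -0.154  0.18 ]
```

Request:
move_arm([
  [[-0.89,-0.39,0.04],[0,0,0.0046],0.7],
  [[-0.89,-0.39,0.04],[0,0,0.0046],0.7],
  [[-0.89,-0.39,0.04],[0,0,0.0046],0.7],
  [[-0.89,-0.39,0.04],[0,0,0.0046],0.7],
  [[-0.89,-0.39,0.04],[0,0,0.0046],0.7],
  [[-0.89,-0.39,0.04],[0,0,0.0046],0.7],
  [[-0.89,-0.39,0.04],[0,0,0.0046],0.7],
  [[-0.89,-0.39,0.04],[0,0,0.0046],0.7],
  [[-0.89,-0.39,0.04],[0,0,0.0046],0.7],
  [[-0.89,-0.39,0.04],[0,0,0.0046],0.7],
  [[-0.89,-0.39,0.04],[0,0,0.0046],0.7],
  [[-0.89,-0.39,0.04],[0,0,0.0046],0.7],
])

```text
time_s: 11.17
position: [0.5146, 0.0703, 0.1974]
tool_rot: [[-0.447, 0.895, -0.002], [0.895, 0.447, 0.003], [0.004, -0.001, -1.0]]
ft_force: [-0.1, 0.4, 0.2]
grip_width: 0.0724
```

Request:
move_arm([
  [[-0.89,-0.39,0.04],[0,0,0.0046],0.7],
  [[-0.89,-0.39,0.04],[0,0,0.0046],0.7],
  [[-0.89,-0.39,0.04],[0,0,0.0046],0.7],
  [[-0.89,-0.39,0.04],[0,0,0.0046],0.7],
  [[-0.89,-0.39,0.04],[0,0,0.0046],0.7],
  [[-0.89,-0.39,0.04],[0,0,0.0046],0.7],
  [[-0.89,-0.39,0.04],[0,0,0.0046],0.7],
  [[-0.89,-0.39,0.04],[0,0,0.0046],0.7],
  [[-0.89,-0.39,0.04],[0,0,0.0046],0.7],
  [[-0.89,-0.39,0.04],[0,0,0.0046],0.7],
  [[-0.89,-0.39,0.04],[0,0,0.0046],0.7],
  [[-0.89,-0.39,0.04],[0,0,0.0046],0.7],
])

```text
time_s: 12.17
position: [0.5089, -0.1737, 0.1824]
tool_rot: [[-0.334, 0.942, -0.012], [0.942, 0.334, 0.007], [0.01, -0.009, -1.0]]
ft_force: [-0.3, 0.2, 0.5]
grip_width: 0.0725
```

Run:
```python
from g import *
go(TH+[0,0,.15],RT)
```

```text
t 12.17 p [ 0.5089 -0.1737  0.1824] target [ 0.5005 -0.3078  0.15  ] dist 0.1382 ang 4.14 w 0.0725
q [-31.5  23.3  80.5  -0.   77.  -51. ] F [-0.3  0.2  0.5]
rows 8 [-0.783, -0.305, 0.2] [-0.0005, -0.0006, 0.0042]
[ 0.508 -0.207  0.174] [ 0.506 -0.241  0.166] [ 0.503 -0.274  0.158]
```

Request:
move_arm([
  [[-0.78,-0.3,0.2],[-0.0005,-0.0006,0.0042],0.75],
  [[-0.78,-0.3,0.2],[-0.0005,-0.0006,0.0042],0.75],
  [[-0.78,-0.3,0.2],[-0.0005,-0.0006,0.0042],0.75],
  [[-0.78,-0.3,0.2],[-0.0005,-0.0006,0.0042],0.75],
  [[-0.78,-0.3,0.2],[-0.0005,-0.0006,0.0042],0.75],
  [[-0.78,-0.3,0.2],[-0.0005,-0.0006,0.0042],0.75],
  [[-0.6,-0.2,0.2],[-0.0005,-0.0006,0.0042],0.75],
  [[0,0,0],[0,0,0],0.75],
])

```text
time_s: 12.83
position: [0.5002, -0.2944, 0.1494]
tool_rot: [[-0.268, 0.963, -0.006], [0.963, 0.269, 0.004], [0.005, -0.005, -1.0]]
ft_force: [-0.8, -0.9, 0.4]
grip_width: 0.0745
```

Run:
```python
from g import *
d=imaging.get_image("wrist"); cv2.imwrite("pics/w10r.png",d["img"])
go(TH+[0,0,.04],RT)
P=[TH+Rz(TY)@np.array([a,b,.01]) for a in(-.05,.05) for b in(-.028,.028)]
print(proj(d,P).round(1))
for q in proj(d,P).round().astype(int): cv2.circle(d["img"],tuple(int(v) for v in q),2,(255,0,255),-1)
cv2.imwrite("pics/w10.png",d["img"])
```

```text
t 12.88 p [ 0.5003 -0.2933  0.1498] target [ 0.5005 -0.3078  0.04  ] dist 0.1107 ang 0.46 w 0.0745
q [-42.   28.9  76.6  -0.1  74.9 -57.6] F [-0.2 -0.8  0.1]
rows 6 [-0.12, -0.028, 0.914] [-0.0004, -0.0004, 0.0002]
[ 0.5   -0.297  0.122] [ 0.5   -0.301  0.095] [ 0.5   -0.304  0.067] 
[[306.  260.5]
 [247.9 260.3]
 [308.6 156. ]
 [244.8 155.9]]
```

View pics/w10.png

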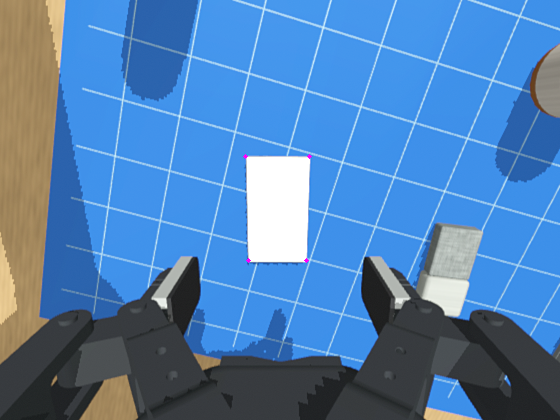

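Request:
move_arm([
  [[-0.12,-0.03,0.9],[-0.0004,-0.0004,0.0002],0.75],
  [[-0.12,-0.03,0.9],[-0.0004,-0.0004,0.0002],0.75],
  [[-0.12,-0.03,0.9],[-0.0004,-0.0004,0.0002],0.75],
  [[-0.12,-0.03,0.9],[-0.0004,-0.0004,0.0002],0.75],
  [[-0.12,-0.03,0.9],[-0.0004,-0.0004,0.0002],0.75],
  [[-0.12,-0.03,0.6],[-0.0004,-0.0004,0.0002],0.75],
  [[0,0,0],[0,0,0],0.75],
])

```text
time_s: 13.47
position: [0.5025, -0.3022, 0.0466]
tool_rot: [[-0.273, 0.962, 0.003], [0.962, 0.273, -0.0], [-0.001, 0.003, -1.0]]
ft_force: [-0.5, 0.4, 0.1]
grip_width: 0.075
```

Run:
```python
from g import *
go(TH+[0,0,-.001],RT)
```

```text
t 13.47 p [ 0.5025 -0.3022  0.0466] target [ 0.5005 -0.3078 -0.001 ] dist 0.048 ang 0.4 w 0.075
q [-42.6  36.1  82.8   0.1  60.9 -58.5] F [-0.5  0.4  0.1]
rows 3 [-0.081, -0.059, 0.794] [0.0005, 0.0002, 0.001]
[ 0.502 -0.304  0.035] [ 0.502 -0.305  0.023] [ 0.501 -0.306  0.011]
```

Request:
move_arm([
  [[-0.08,-0.06,0.6],[0.0003,0.0002,0.0006],0.7],
  [[-0.08,-0.06,0.6],[0.0003,0.0002,0.0006],0.7],
  [[-0.08,-0.04,0.5],[0.0003,0,0.0006],0.7],
  [[0,0,0.35],[0,0,0.0006],0.7],
  [[0,0,0.1],[0,0,0],0.7],
  [[0,0,0],[0,0,0],0.7],
])

```text
time_s: 13.97
position: [0.5026, -0.3053, 0.0039]
tool_rot: [[-0.271, 0.963, 0.003], [0.963, 0.271, -0.001], [-0.002, 0.003, -1.0]]
ft_force: [0.3, 0.2, 0.0]
grip_width: 0.0726
```

Run:
```python
from g import *
go(TH+[0,0,-.001],RT)
```

```text
t 13.97 p [ 0.5026 -0.3053  0.0039] target [ 0.5005 -0.3078 -0.001 ] dist 0.0059 ang 0.32 w 0.0726
q [-42.8  39.7  84.5   0.1  55.7 -58.6] F [0.3 0.2 0. ]
rows 1 [-0.093, -0.134, 0.245] [0.0014, 0.0009, 0.0021]
[ 0.502 -0.306  0.003] [ 0.502 -0.307  0.001] [ 0.501 -0.307  0.   ]
```

Request:
move_arm([
  [[-0.1,-0.13,0.13],[0,0,0.001],0.6],
  [[0,0,0.1],[0,0,0],0.55],
  [[0,0,0.03],[0,0,0],0.5],
  [[0,0,0],[0,0,0],0.4],
  [[0,0,0],[0,0,0],0.35],
], squeeze=40)

```text
time_s: 14.38
position: [0.5011, -0.3087, -0.0003]
tool_rot: [[-0.269, 0.963, 0.005], [0.963, 0.269, -0.003], [-0.004, 0.004, -1.0]]
ft_force: [-0.3, -0.0, -0.2]
grip_width: 0.0577
```

Run:
```python
from g import *
go(TH+[0,0,-.001],RT)
d=imaging.get_image("scene"); crop(d,80,180,110,110,6,"s11.png")
```

```text
t 14.38 p [ 5.011e-01 -3.087e-01 -3.000e-04] target [ 0.5005 -0.3078 -0.001 ] dist 0.0013 ang 0.36 w 0.0577
q [-43.2  40.   84.7   0.1  55.  -58.8] F [-0.3 -0.  -0.2]
rows 1 [0.05, -0.016, 0.037] [0.0021, 0.002, 0.0009]
[ 0.501 -0.308 -0.   ] [ 0.501 -0.308 -0.001] [ 0.501 -0.308 -0.001]
```

View pics/s11.png

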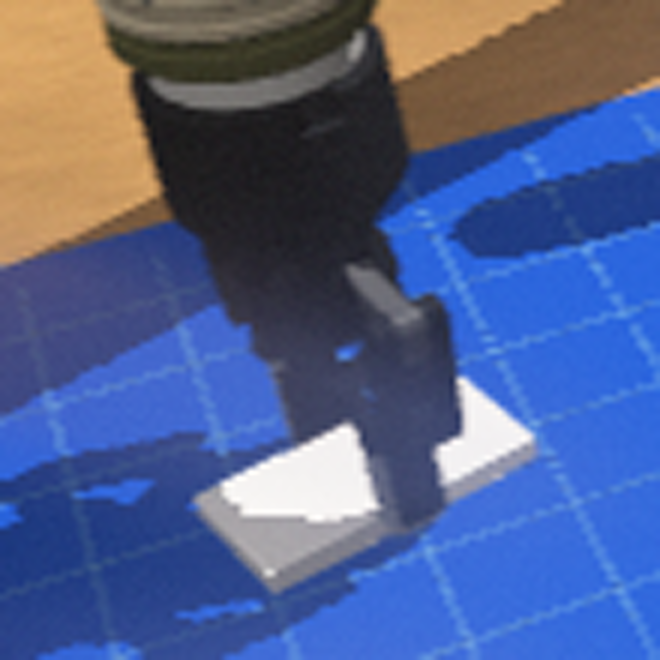

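Request:
move_arm([
  [[0,0,0],[0,0,0],0.2],
  [[0,0,0],[0,0,0],-0.2],
  [[0,0,0],[0,0,0],-1],
  [[0,0,0],[0,0,0],-1],
  [[0,0,-0.3],[0,0,0],-1],
  [[0,0,-0.7],[0,0,0],-1],
  [[0,0,-0.9],[0,0,0],-1],
  [[0,0,-0.9],[0,0,0],-1],
  [[0,0,-0.9],[0,0,0],-1],
])

```text
time_s: 15.18
position: [0.499, -0.3068, 0.074]
tool_rot: [[-0.269, 0.963, -0.001], [0.963, 0.269, 0.003], [0.004, -0.0, -1.0]]
ft_force: [0.2, 0.3, -1.5]
grip_width: 0.0546
```

Run:
```python
from g import *
go(TH+[0,0,-.001],RT)
d=imaging.get_image("scene"); crop(d,80,150,110,110,5,"s12.png")
d=imaging.get_image("wrist"); cv2.imwrite("pics/w12.png",d["img"])
```

```text
t 15.18 p [ 0.499  -0.3068  0.074 ] target [ 0.5005 -0.3078 -0.001 ] dist 0.0751 ang 0.23 w 0.0546
q [-43.2  34.1  81.2   0.1  64.9 -58.8] F [ 0.2  0.3 -1.5]
rows 4 [-0.019, 0.015, 0.938] [-0.0, -0.0004, 0.0002]
[ 0.499 -0.307  0.055] [ 0.5   -0.307  0.037] [ 0.5   -0.308  0.018]
```

View pics/s12.png

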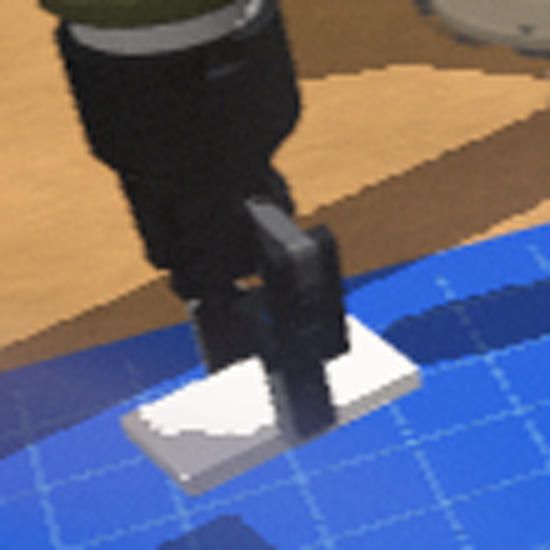

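View pics/w12.png

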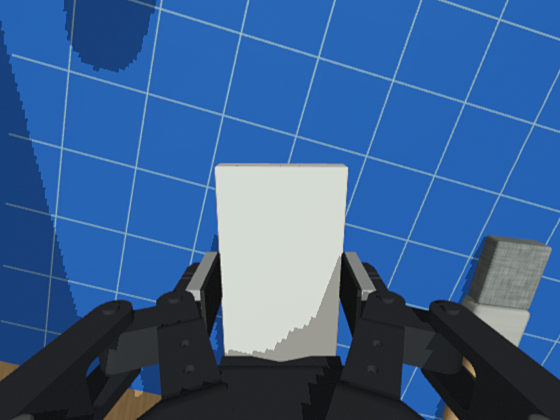

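Run:
```python
from g import *
go(restp(.056,0,.17),RD)
```

```text
t 15.28 p [ 0.5003 -0.308   0.0761] target [ 0.5248 -0.1417  0.1758] dist 0.1954 ang 45.15 w 0.0546
q [-43.2  34.   81.    0.1  64.8 -58.8] F [-0.1 -0.2 -1.4]
rows 11 [0.829, 0.32, -0.188] [0.0007, 0.0342, -0.0013]
[ 0.505 -0.26   0.089] [ 0.51  -0.215  0.111] [ 0.517 -0.176  0.14 ]
```

Request:
move_arm([
  [[0.83,0.32,-0.2],[0.0007,0.0342,-0.0013],-1],
  [[0.83,0.32,-0.2],[0.0007,0.0342,-0.0013],-1],
  [[0.83,0.32,-0.2],[0.0007,0.0342,-0.0013],-1],
  [[0.83,0.32,-0.2],[0.0007,0.0342,-0.0013],-1],
  [[0.83,0.32,-0.2],[0.0007,0.0342,-0.0013],-1],
  [[0.83,0.32,-0.2],[0.0007,0.0342,-0.0013],-1],
  [[0.83,0.32,-0.2],[0.0007,0.0342,-0.0013],-1],
  [[0.83,0.32,-0.2],[0.0007,0.0342,-0.0013],-1],
  [[0.83,0.32,-0.2],[0.0007,0.0342,-0.0013],-1],
  [[0.83,0.32,-0.2],[0.0007,0.0342,-0.0013],-1],
  [[0.83,0.32,-0.2],[0.0007,0.0342,-0.0013],-1],
  [[0,0,0],[0,0,0],-1],
])

```text
time_s: 16.28
position: [0.5243, -0.1351, 0.1764]
tool_rot: [[-0.197, 0.953, -0.228], [0.643, 0.302, 0.704], [0.74, -0.008, -0.672]]
ft_force: [0.5, -0.5, -1.5]
grip_width: 0.0542
```

Run:
```python
from g import *
go(restp(.056,0,.08),RD)
d=imaging.get_image("scene"); cv2.imwrite("pics/s13.png",d["img"])
d=imaging.get_image("wrist"); cv2.imwrite("pics/w13.png",d["img"])
```

```text
t 16.28 p [ 0.5243 -0.1351  0.1764] target [ 0.5057 -0.0811  0.1122] dist 0.086 ang 2.8 w 0.0542
q [-38.7  39.7  66.   26.6 114.5 -53.8] F [ 0.5 -0.5 -1.5]
rows 5 [-0.075, -0.012, 0.857] [-0.0005, -0.0046, -0.0005]
[ 0.52  -0.121  0.161] [ 0.515 -0.108  0.145] [ 0.51  -0.094  0.128]
```

View pics/s13.png

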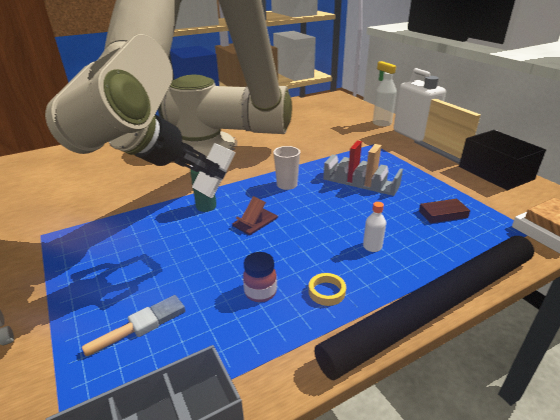

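View pics/w13.png

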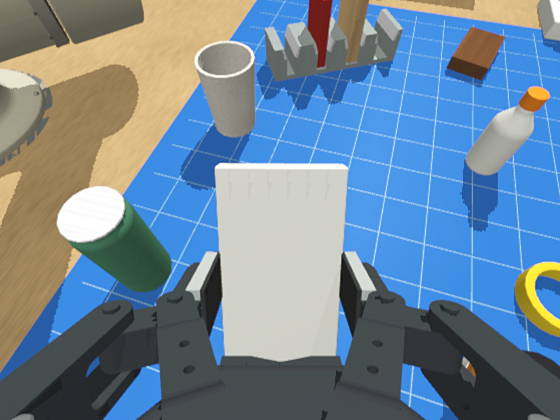

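Request:
move_arm([
  [[-0.07,-0.01,0.7],[-0.0004,-0.0039,-0.0004],-1],
  [[-0.07,-0.01,0.7],[-0.0004,-0.0039,-0.0004],-1],
  [[-0.07,-0.01,0.7],[-0.0004,-0.0039,-0.0004],-1],
  [[-0.07,-0.01,0.7],[-0.0004,-0.0039,-0.0004],-1],
  [[-0.07,-0.01,0.7],[-0.0004,-0.0039,-0.0004],-1],
  [[-0.07,-0.01,0.5],[-0.0004,-0.0039,-0.0004],-1],
  [[0,0,0],[0,0,0],-1],
])

```text
time_s: 16.97
position: [0.5029, -0.0885, 0.1054]
tool_rot: [[-0.212, 0.955, -0.209], [0.692, 0.298, 0.657], [0.69, -0.005, -0.724]]
ft_force: [1.3, 0.3, -0.3]
grip_width: 0.0542
```

Run:
```python
from g import *
go(restp(.056,0,.02),RD)
```

```text
t 16.97 p [ 0.5029 -0.0885  0.1054] target [ 0.4929 -0.0406  0.0697] dist 0.0605 ang 1.43 w 0.0542
q [-35.9  39.2  78.5  24.5  98.9 -57.4] F [ 1.3  0.3 -0.3]
rows 4 [0.126, 0.061, 0.744] [-0.0002, 0.0029, -0.0007]
[ 0.5   -0.077  0.096] [ 0.498 -0.065  0.087] [ 0.495 -0.053  0.079]
```

Request:
move_arm([
  [[0.3,0.1,0.5],[-0.0002,0.003,-0.0007],-1],
  [[0.25,0.1,0.6],[-0.0002,0.003,-0.0007],-1],
  [[0.05,0.05,0.6],[-0.0002,0.003,-0.0007],-1],
  [[0,0,0.6],[-0.0002,0.003,-0.0007],-1],
  [[0,0,0.3],[0,0,0],-1],
  [[0,0,0],[0,0,0],-1],
])

```text
time_s: 17.47
position: [0.4933, -0.041, 0.0743]
tool_rot: [[-0.214, 0.954, -0.211], [0.676, 0.3, 0.673], [0.706, 0.001, -0.709]]
ft_force: [-0.3, 0.8, -1.3]
grip_width: 0.0546
```

Run:
```python
from g import *
go(restp(.055,0,.002),RD)
d=imaging.get_image("scene"); crop(d,200,140,100,100,6,"s14.png")
d=imaging.get_image("top"); crop(d,270,210,70,60,8,"t14.png")
```

```text
t 17.47 p [ 0.4933 -0.041   0.0743] target [ 0.4893 -0.0291  0.0563] dist 0.0219 ang 0.15 w 0.0546
q [-32.9  40.1  84.5  26.8  92.5 -58.4] F [-0.3  0.8 -1.3]
rows 2 [-0.097, -0.007, 0.54] [0.0004, 0.0005, 0.0]
[ 0.492 -0.038  0.07 ] [ 0.491 -0.035  0.065] [ 0.49  -0.032  0.061]
```

View pics/s14.png

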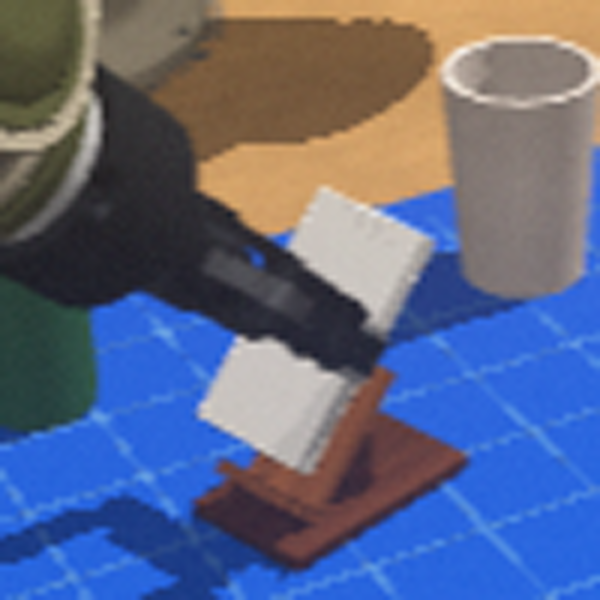

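View pics/t14.png

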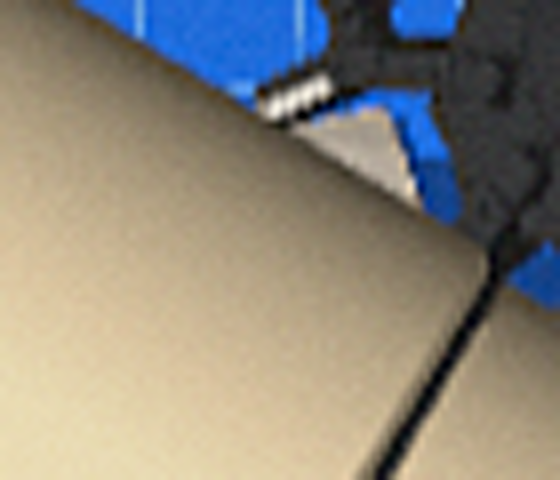

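Request:
move_arm([
  [[-0.05,0,0.3],[0,0,0],-1],
  [[-0.05,0,0.3],[0,0,0],-1],
  [[0,0,0.25],[0,0,0],-1],
  [[0,0,0.1],[0,0,0],-1],
  [[0,0,0],[0,0,0],-1],
])

```text
time_s: 17.98
position: [0.491, -0.0308, 0.0594]
tool_rot: [[-0.216, 0.954, -0.207], [0.678, 0.299, 0.671], [0.702, 0.004, -0.712]]
ft_force: [0.3, -0.6, -1.0]
grip_width: 0.0549
```

Run:
```python
from g import *
go(restp(.055,0,.000),RD)
d=imaging.get_image("scene"); crop(d,200,140,100,100,6,"s15.png")
```

```text
t 17.98 p [ 0.491  -0.0308  0.0594] target [ 0.4888 -0.0278  0.0549] dist 0.0058 ang 0.47 w 0.0549
q [-32.2  40.9  86.2  27.3  89.8 -59. ] F [ 0.3 -0.6 -1. ]
rows 1 [-0.032, -0.061, 0.283] [0.0024, 0.0031, 0.0006]
[ 0.49  -0.03   0.058] [ 0.49  -0.029  0.057] [ 0.489 -0.029  0.056]
```

View pics/s15.png

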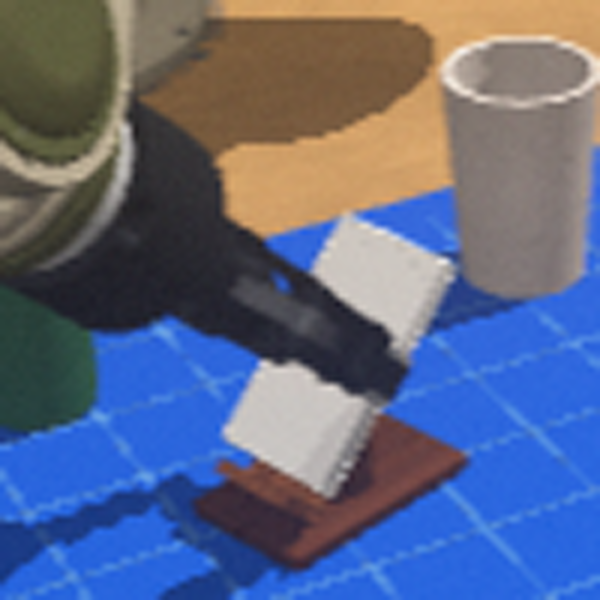

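Request:
move_arm([
  [[-0.03,-0.05,0.15],[0.001,0.001,0],-1],
  [[0,0,0.13],[0,0,0],-1],
  [[0,0,0.05],[0,0,0],-1],
  [[0,0,0],[0,0,0],-1],
])

```text
time_s: 18.37
position: [0.4895, -0.0284, 0.0553]
tool_rot: [[-0.217, 0.954, -0.207], [0.678, 0.3, 0.671], [0.702, 0.005, -0.712]]
ft_force: [0.7, 0.1, -1.3]
grip_width: 0.0544
```

Run:
```python
from g import *
go(restp(.055,0,.000),RD)
```

```text
t 18.37 p [ 0.4895 -0.0284  0.0553] target [ 0.4888 -0.0278  0.0549] dist 0.001 ang 0.48 w 0.0544
q [-32.   41.1  86.7  27.3  89.1 -59.3] F [ 0.7  0.1 -1.3]
rows 1 [0.015, -0.022, 0.043] [0.0021, 0.0032, 0.0011]
[ 0.489 -0.028  0.055] [ 0.489 -0.028  0.055] [ 0.489 -0.028  0.055]
```

Request:
move_arm([
  [[0,-0.02,0.06],[0.001,0.002,0],-1],
  [[0,0,0.06],[0.001,0.001,0],-1],
  [[0,0,0],[0,0,0],-1],
])

```text
time_s: 18.62
position: [0.4895, -0.0285, 0.0552]
tool_rot: [[-0.217, 0.953, -0.21], [0.675, 0.302, 0.673], [0.705, 0.005, -0.709]]
ft_force: [0.8, 0.2, 0.2]
grip_width: 0.0545
```

Run:
```python
from g import *
go(restp(.055,0,-.002),RD)
d=imaging.get_image("scene"); crop(d,200,140,100,100,6,"s16.png")
```

```text
t 18.62 p [ 0.4895 -0.0285  0.0552] target [ 0.4884 -0.0264  0.0535] dist 0.0029 ang 0.3 w 0.0545
q [-32.1  41.2  86.6  27.3  89.3 -59.4] F [0.8 0.2 0.2]
rows 1 [0.019, -0.024, 0.142] [0.0012, 0.0012, 0.0019]
[ 0.489 -0.028  0.055] [ 0.489 -0.027  0.054] [ 0.489 -0.027  0.054]
```

View pics/s16.png

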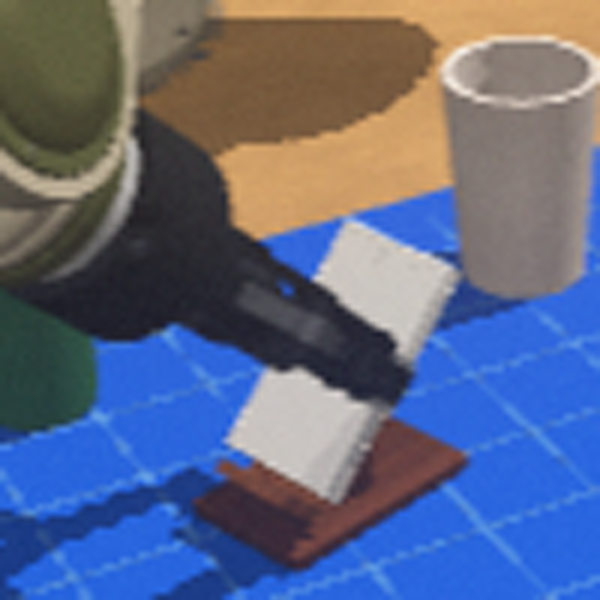

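Request:
move_arm([
  [[0,0,0.05],[0,0,0],-1],
  [[0,0,0],[0,0,0],0.35],
  [[0,0,0],[0,0,0],0.5],
  [[0,0,0],[0,0,0],0.6],
  [[0,0,0],[0,0,0],0.6],
  [[0,0,-0.3],[0,0,0],0.6],
  [[0,0,-0.7],[0,0,0],0.6],
  [[0,0,-0.9],[0,0,0],0.6],
  [[0,0,-0.9],[0,0,0],0.6],
  [[0,0,-0.9],[0,0,0],0.6],
  [[0,0,-0.9],[0,0,0],0.6],
  [[0,0,-0.9],[0,0,0],0.6],
])

```text
time_s: 19.67
position: [0.5116, -0.1025, 0.1345]
tool_rot: [[-0.214, 0.952, -0.219], [0.67, 0.306, 0.677], [0.711, -0.002, -0.703]]
ft_force: [0.2, 0.4, -0.2]
grip_width: 0.068
```

Run:
```python
from g import *
go(restp(.064+.1,0,.05)+np.array([0,0,.12]),RG)
d=imaging.get_image("scene"); crop(d,200,140,100,100,6,"s17.png")
d=imaging.get_image("wrist"); 
for q in proj(d,[restp(s,y,.01) for s in(0,.1) for y in (-.028,.028)]).round().astype(int): cv2.circle(d["img"],tuple(int(v) for v in q),2,(255,0,255),-1)
cv2.imwrite("pics/w17.png",d["img"])
```

```text
t 19.67 p [ 0.5116 -0.1025  0.1345] target [0.4763 0.012  0.2873] dist 0.1942 ang 119.97 w 0.068
q [-36.7  39.   74.   25.2 105.  -56.3] F [ 0.2  0.4 -0.2]
rows 18 [0.385, 0.209, -0.423] [0.0321, -0.0322, -0.0319]
[ 0.527 -0.091  0.185] [ 0.529 -0.061  0.231] [ 0.512 -0.023  0.266]
```

View pics/s17.png

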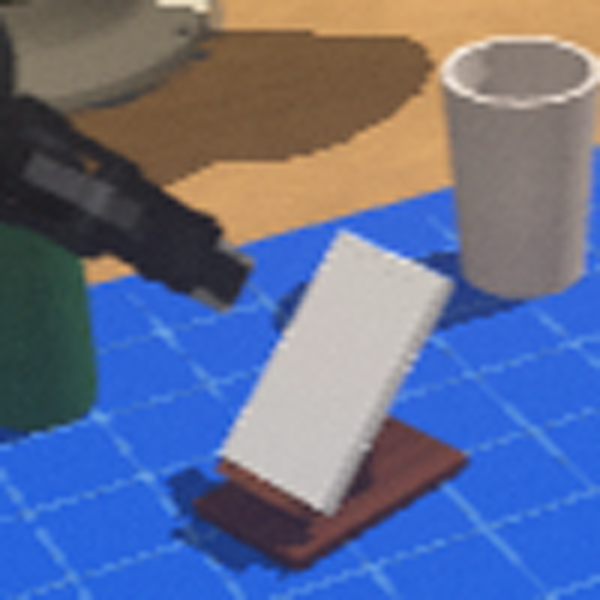

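View pics/w17.png

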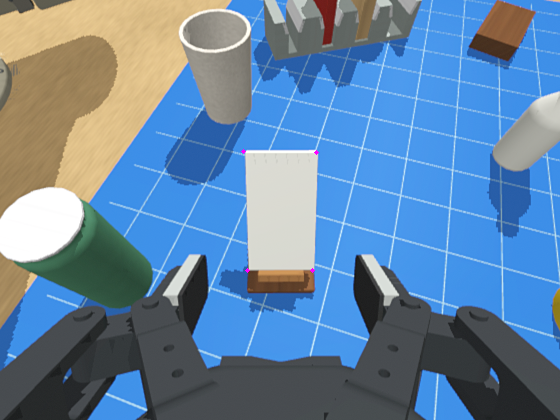

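Request:
move_arm([
  [[0.385,0.21,-0.45],[0.0321,-0.0322,-0.0319],0.3],
  [[0.385,0.21,-0.45],[0.0321,-0.0322,-0.0319],0.3],
  [[0.385,0.21,-0.45],[0.0321,-0.0322,-0.0319],0.3],
  [[0.385,0.21,-0.45],[0.0321,-0.0322,-0.0319],0.3],
  [[0.385,0.21,-0.45],[0.0321,-0.0322,-0.0319],0.3],
  [[0.385,0.21,-0.45],[0.0321,-0.0322,-0.0319],0],
  [[0.385,0.21,-0.45],[0.0321,-0.0322,-0.0319],0],
  [[0.385,0.21,-0.45],[0.0321,-0.0322,-0.0319],0],
  [[0.385,0.21,-0.45],[0.0321,-0.0322,-0.0319],0],
  [[0.385,0.21,-0.45],[0.0321,-0.0322,-0.0319],0],
  [[0.385,0.21,-0.45],[0.0321,-0.0322,-0.0319],0],
  [[0.385,0.21,-0.45],[0.0321,-0.0322,-0.0319],0],
])

```text
time_s: 20.77
position: [0.5183, -0.0331, 0.2547]
tool_rot: [[-0.974, 0.135, -0.181], [0.197, 0.9, -0.388], [0.111, -0.414, -0.904]]
ft_force: [0.2, -0.7, 0.5]
grip_width: 0.0423
```

Run:
```python
from g import *
go(restp(.064+.1,0,.005)+np.array([0,0,.12]),RG)
```

```text
t 20.77 p [ 0.5183 -0.0331  0.2547] target [0.4667 0.0423 0.2555] dist 0.0915 ang 36.75 w 0.0423
q [ -5.2  23.8  71.4 -23.8  93.6 -84.8] F [ 0.2 -0.7  0.5]
rows 6 [0.432, 0.548, -0.336] [0.0299, -0.0302, -0.0282]
[ 0.509 -0.012  0.258] [0.497 0.008 0.259] [0.483 0.026 0.258]
```

Request:
move_arm([
  [[0.43,0.55,-0.34],[0.03,-0.03,-0.028],0],
  [[0.43,0.55,-0.34],[0.03,-0.03,-0.028],0],
  [[0.43,0.55,-0.34],[0.03,-0.03,-0.028],0],
  [[0.43,0.55,-0.34],[0.03,-0.03,-0.028],0],
  [[0.43,0.55,-0.34],[0.03,-0.03,-0.028],0],
  [[0.43,0.55,-0.34],[0.03,-0.03,-0.028],0],
  [[0,0,0],[0,0,0],0],
])

```text
time_s: 21.35
position: [0.4581, 0.0512, 0.2504]
tool_rot: [[-0.938, -0.247, 0.243], [-0.347, 0.65, -0.676], [0.009, -0.718, -0.696]]
ft_force: [0.8, -0.4, -0.7]
grip_width: 0.0424
```

Run:
```python
from g import *
go(restp(.064+.09,0,.005),RG)
```

```text
t 21.35 p [0.4581 0.0512 0.2504] target [0.4688 0.0356 0.1284] dist 0.1234 ang 2.93 w 0.0424
q [ 14.7  15.8  94.4 -48.6  72.6 -79.2] F [ 0.8 -0.4 -0.7]
rows 7 [-0.04, 0.53, 0.703] [-0.0011, 0.0019, 0.0027]
[0.461 0.047 0.22 ] [0.463 0.043 0.189] [0.466 0.039 0.159]
```

Request:
move_arm([
  [[-0.04,0.53,0.7],[-0.0011,0.0019,0.0027],0],
  [[-0.04,0.53,0.7],[-0.0011,0.0019,0.0027],0],
  [[-0.04,0.53,0.7],[-0.0011,0.0019,0.0027],0],
  [[-0.04,0.53,0.7],[-0.0011,0.0019,0.0027],0],
  [[-0.04,0.53,0.7],[-0.0011,0.0019,0.0027],0],
  [[-0.04,0.53,0.7],[-0.0011,0.0019,0.0027],0],
  [[-0.02,0.3,0.4],[-0.0011,0.0019,0.0027],0],
  [[0,0,0],[0,0,0],0],
])

```text
time_s: 22.02
position: [0.4641, 0.0391, 0.1271]
tool_rot: [[-0.952, -0.223, 0.209], [-0.305, 0.679, -0.668], [0.007, -0.7, -0.714]]
ft_force: [-0.1, -0.6, -0.1]
grip_width: 0.0424
```

Run:
```python
from g import *
go(restp(.064+.03,0,.005),RG)
d=imaging.get_image("wrist"); 
for q in proj(d,[restp(s,y,n) for s in(0,.1) for y in (-.028,.028) for n in (0,.01)]).round().astype(int): cv2.circle(d["img"],tuple(int(v) for v in q),2,(255,0,255),-1)
cv2.imwrite("pics/w18.png",d["img"])
```

```text
t 22.02 p [0.4641 0.0391 0.1271] target [ 0.4816 -0.0049  0.086 ] dist 0.0627 ang 0.75 w 0.0424
q [ 12.5  26.3 102.6 -53.4  60.3 -63.7] F [-0.1 -0.6 -0.1]
rows 4 [-0.043, -0.059, 0.78] [0.0012, -0.0003, 0.001]
[0.468 0.028 0.117] [0.473 0.017 0.106] [0.477 0.006 0.096]
```

View pics/w18.png

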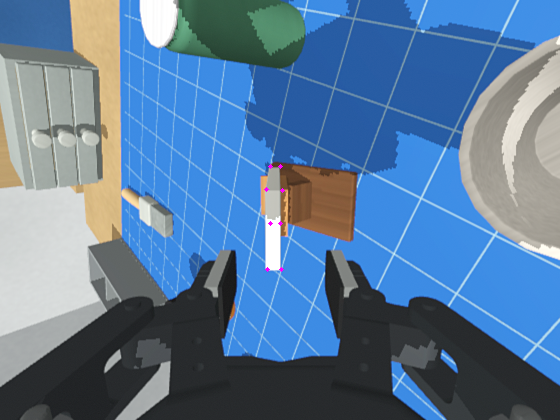

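Request:
move_arm([
  [[-0.04,-0.06,0.7],[0.0012,-0.0003,0.001],0],
  [[-0.04,-0.06,0.7],[0.0012,-0.0003,0.001],0],
  [[-0.04,-0.06,0.7],[0.0012,-0.0003,0.001],0],
  [[-0.04,-0.06,0.7],[0.0012,-0.0003,0.001],0],
  [[0,0,0.4],[0,0,0],0],
  [[0,0,0],[0,0,0],0],
])

```text
time_s: 22.57
position: [0.484, -0.0067, 0.0876]
tool_rot: [[-0.953, -0.211, 0.219], [-0.304, 0.675, -0.672], [-0.006, -0.707, -0.707]]
ft_force: [-0.4, 0.0, -0.1]
grip_width: 0.0429
```

Run:
```python
from g import *
go(restp(.064,0,.005),RG)
```

```text
t 22.57 p [ 0.484  -0.0067  0.0876] target [ 0.488  -0.0251  0.0648] dist 0.0296 ang 0.37 w 0.0429
q [  6.4  30.5 105.3 -60.5  52.7 -58.7] F [-0.4  0.  -0.1]
rows 2 [0.048, 0.071, 0.734] [-0.0, 0.0014, -0.0005]
[ 0.485 -0.011  0.082] [ 0.486 -0.016  0.076] [ 0.487 -0.02   0.07 ]
```

Request:
move_arm([
  [[0.04,0.06,0.5],[0,0.001,0],0],
  [[0.04,0.06,0.5],[0,0.001,0],0],
  [[0.02,0.02,0.35],[0,0.001,0],0],
  [[0,0,0.1],[0,0,0],0],
  [[0,0,0],[0,0,0],0],
])

```text
time_s: 22.98
position: [0.4886, -0.0257, 0.0645]
tool_rot: [[-0.954, -0.21, 0.215], [-0.3, 0.675, -0.674], [-0.003, -0.707, -0.707]]
ft_force: [-0.1, 0.4, 0.1]
grip_width: 0.0424
```

Run:
```python
from g import *
go(restp(.065,0,.005),RG)
```

```text
t 22.98 p [ 0.4886 -0.0257  0.0645] target [ 0.4878 -0.0244  0.0655] dist 0.0018 ang 0.19 w 0.0424
q [  4.   33.1 106.4 -64.2  49.7 -55.5] F [-0.1  0.4  0.1]
rows 1 [0.019, 0.019, -0.087] [-0.0002, 0.0007, -0.0015]
[ 0.488 -0.025  0.065] [ 0.488 -0.025  0.065] [ 0.488 -0.025  0.065]
```

Request:
move_arm([
  [[0,0.02,-0.07],[0,0,0],-0.2],
  [[0,0,0],[0,0,0],-0.5],
  [[0,0,0],[0,0,0],-0.75],
  [[0,0,0],[0,0,0],-1],
  [[0,0,0],[0,0,0],-1],
  [[0,0,0],[0,0,0],-1],
  [[0,0,0],[0,0,0],-1],
], squeeze=50)

```text
time_s: 23.57
position: [0.4883, -0.024, 0.0663]
tool_rot: [[-0.954, -0.21, 0.216], [-0.301, 0.674, -0.674], [-0.004, -0.708, -0.706]]
ft_force: [-0.2, -1.3, -0.4]
grip_width: 0.0091
```

Run:
```python
from g import *
go(restp(.065,0,.005),RG)
go(restp(.065+.14,0,.005)+np.array([-.0,0,.05]),RG)
d=imaging.get_image("wrist"); cv2.imwrite("pics/w19.png",d["img"])
```

```text
t 23.57 p [ 0.4883 -0.024   0.0663] target [ 0.4878 -0.0244  0.0655] dist 0.001 ang 0.25 w 0.0091
q [  4.2  32.9 106.4 -64.   50.  -55.6] F [-0.2 -1.3 -0.4]
rows 1 [0.033, 0.02, 0.035] [-0.0007, 0.0012, -0.0015]
[ 0.488 -0.024  0.066] [ 0.488 -0.024  0.066] [ 0.488 -0.024  0.066] 
t 23.57 p [ 0.4883 -0.024   0.0663] target [0.4579 0.07   0.2145] dist 0.1781 ang 0.25 w 0.0091
q [  4.2  32.9 106.4 -64.   50.  -55.6] F [-0.2 -1.3 -0.4]
rows 10 [0.002, -0.175, -0.873] [-0.0001, 0.0001, -0.0002]
[ 0.481 -0.001  0.103] [0.473 0.023 0.14 ] [0.465 0.046 0.177]
```

View pics/w19.png

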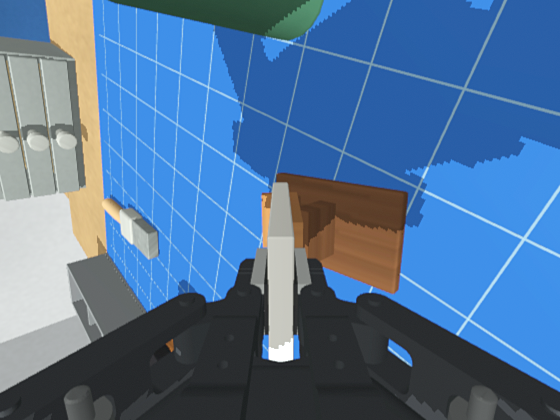

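Request:
move_arm([
  [[0,-0.18,-0.87],[0,0,0],-1],
  [[0,-0.18,-0.87],[0,0,0],-1],
  [[0,-0.18,-0.87],[0,0,0],-1],
  [[0,-0.18,-0.87],[0,0,0],-1],
  [[0,-0.18,-0.87],[0,0,0],-1],
  [[0,-0.18,-0.87],[0,0,0],-1],
  [[0,-0.18,-0.87],[0,0,0],-1],
  [[0,-0.18,-0.87],[0,0,0],-1],
  [[0,-0.18,-0.87],[0,0,0],-1],
  [[0,-0.18,-0.87],[0,0,0],-1],
])

```text
time_s: 24.45
position: [0.4549, 0.0728, 0.2166]
tool_rot: [[-0.954, -0.216, 0.207], [-0.299, 0.679, -0.67], [0.005, -0.702, -0.713]]
ft_force: [-0.1, -0.4, -0.3]
grip_width: 0.0095
```

Run:
```python
from g import *
go(rackp(.075,0,.23),RP)
```

```text
t 24.45 p [0.4549 0.0728 0.2166] target [0.4072 0.2542 0.23  ] dist 0.188 ang 85.19 w 0.0095
q [ 17.   19.3  94.8 -47.2  73.  -73.1] F [-0.1 -0.4 -0.3]
rows 13 [0.392, 0.58, -0.354] [-0.0245, 0.0184, 0.0452]
[0.422 0.11  0.208] [0.402 0.157 0.207] [0.398 0.207 0.213]
```

Request:
move_arm([
  [[0.39,0.58,-0.4],[-0.0245,0.0184,0.045],-1],
  [[0.39,0.58,-0.4],[-0.0245,0.0184,0.045],-1],
  [[0.39,0.58,-0.4],[-0.0245,0.0184,0.045],-1],
  [[0.39,0.58,-0.4],[-0.0245,0.0184,0.045],-1],
  [[0.39,0.58,-0.4],[-0.0245,0.0184,0.045],-1],
  [[0.39,0.58,-0.4],[-0.0245,0.0184,0.045],-1],
  [[0.39,0.58,-0.4],[-0.0245,0.0184,0.045],-1],
  [[0.39,0.58,-0.4],[-0.0245,0.0184,0.045],-1],
  [[0.39,0.58,-0.4],[-0.0245,0.0184,0.045],-1],
  [[0.39,0.58,-0.4],[-0.0245,0.0184,0.045],-1],
  [[0.39,0.58,-0.4],[-0.0245,0.0184,0.045],-1],
  [[0.39,0.58,-0.4],[-0.0245,0.0184,0.045],-1],
])

```text
time_s: 25.45
position: [0.3996, 0.2565, 0.2376]
tool_rot: [[-0.588, 0.809, -0.019], [0.809, 0.588, -0.023], [-0.007, -0.029, -1.0]]
ft_force: [-0.9, -0.2, -1.3]
grip_width: 0.0092
```

Run:
```python
from g import *
go(rackp(.075,0,.19),RP)
```

```text
t 25.45 p [0.3996 0.2565 0.2376] target [0.4072 0.2542 0.19  ] dist 0.0483 ang 3.54 w 0.0092
q [ 18.9  14.7  83.9  -0.9  82.8 -17. ] F [-0.9 -0.2 -1.3]
rows 3 [-0.1, 0.099, 0.793] [-0.0046, 0.0013, 0.0086]
[0.401 0.256 0.226] [0.403 0.255 0.214] [0.405 0.255 0.202]
```

Request:
move_arm([
  [[-0.1,0.1,0.6],[-0.0046,0.0013,0.0086],-1],
  [[-0.1,0.1,0.6],[-0.0046,0.0013,0.0086],-1],
  [[-0.1,0.1,0.6],[-0.0046,0.0013,0.0086],-1],
  [[0,0,0.4],[0,0,0],-1],
  [[0,0,0],[0,0,0],-1],
])

```text
time_s: 25.87
position: [0.4079, 0.2562, 0.1936]
tool_rot: [[-0.537, 0.843, 0.005], [0.843, 0.537, 0.007], [0.003, 0.008, -1.0]]
ft_force: [-0.2, 0.5, -0.1]
grip_width: 0.0094
```

Run:
```python
from g import *
go(rackp(.075,0,.125),RP)
d=imaging.get_image("wrist")
P=[rackp(x,y,.052) for y in(.03,-.03) for x in (-.1,.075-.01125,.075+.01125,.1)]
for q in proj(d,P).round().astype(int): cv2.circle(d["img"],tuple(int(v) for v in q),2,(255,0,255),-1)
cv2.imwrite("pics/w20.png",d["img"])
d=imaging.get_image("scene");crop(d,310,70,110,130,5,"s20.png")
```

```text
t 25.87 p [0.4079 0.2562 0.1936] target [0.4072 0.2542 0.125 ] dist 0.0686 ang 0.67 w 0.0094
q [ 17.9  16.7  88.8   0.3  74.  -14.7] F [-0.2  0.5 -0.1]
rows 4 [-0.019, -0.025, 0.858] [0.001, -0.0004, -0.0009]
[0.408 0.256 0.176] [0.408 0.255 0.159] [0.407 0.255 0.142]
```

View pics/w20.png

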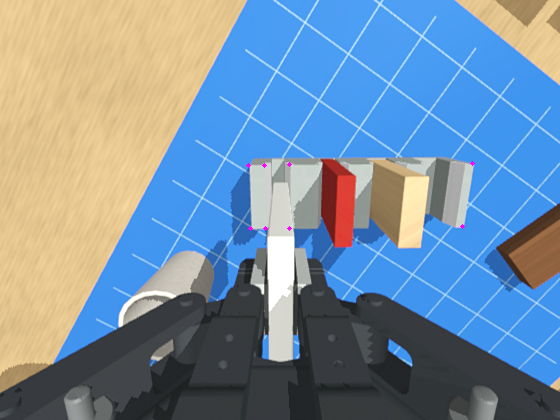

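View pics/s20.png

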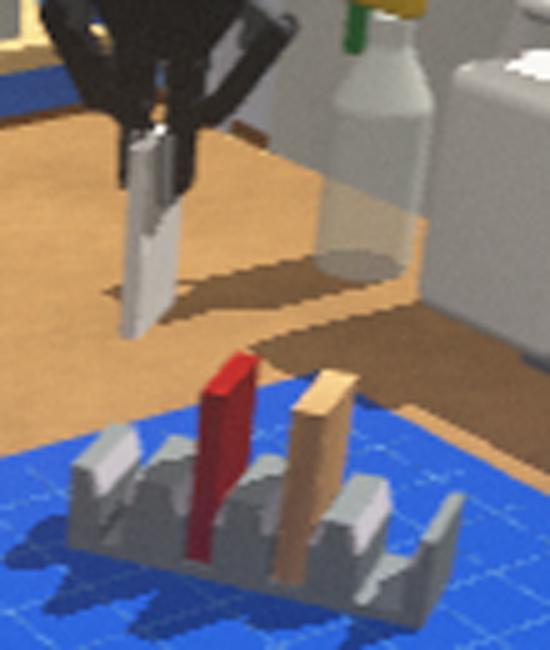

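Request:
move_arm([
  [[-0.02,-0.02,0.7],[0.001,-0.0004,-0.0009],-1],
  [[-0.02,-0.02,0.7],[0.001,-0.0004,-0.0009],-1],
  [[-0.02,-0.02,0.7],[0.001,-0.0004,-0.0009],-1],
  [[-0.02,-0.02,0.7],[0.001,-0.0004,-0.0009],-1],
  [[-0.02,-0.02,0.4],[0,0,0],-1],
  [[0,0,0],[0,0,0],-1],
])

```text
time_s: 26.47
position: [0.4104, 0.2555, 0.1331]
tool_rot: [[-0.547, 0.837, 0.01], [0.837, 0.547, 0.002], [-0.004, 0.01, -1.0]]
ft_force: [0.7, -0.0, 0.1]
grip_width: 0.0093
```

Run:
```python
from g import *
go(rackp(.075,0,.0735),RP)
d=imaging.get_image("wrist");cv2.imwrite("pics/w21.png",d["img"])
d=imaging.get_image("scene");crop(d,310,70,110,130,5,"s21.png")
```

```text
t 26.47 p [0.4104 0.2555 0.1331] target [0.4072 0.2542 0.0735] dist 0.0597 ang 0.66 w 0.0093
q [ 17.9  20.9  94.   -0.1  64.5 -15.3] F [ 0.7 -0.   0.1]
rows 4 [0.01, -0.046, 0.745] [0.0012, 0.0004, 0.0005]
[0.41  0.255 0.118] [0.409 0.255 0.103] [0.408 0.255 0.088]
```

View pics/s21.png

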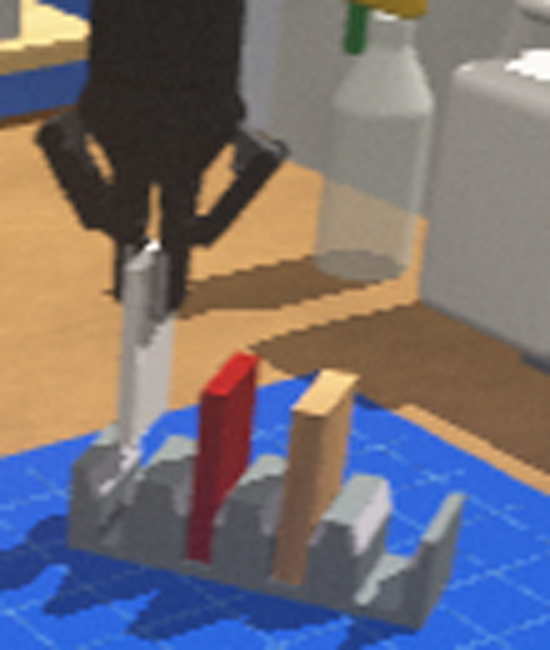

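View pics/w21.png

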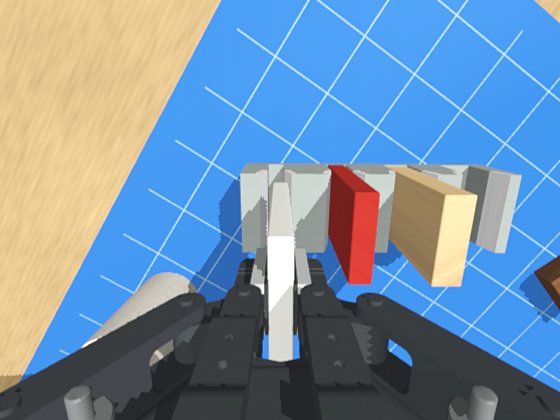

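Request:
move_arm([
  [[0.02,-0.17,0.1],[0.0012,0.0004,0.0005],-1],
  [[0.02,-0.03,0.3],[0.001,0,0],-1],
  [[0,-0.02,0.3],[0.001,0,0],-1],
  [[0,-0.02,0.3],[0,0,0],-1],
  [[0,0,0.2],[0,0,0],-1],
  [[0,0,0],[0,0,0],-1],
])

```text
time_s: 27.07
position: [0.4075, 0.2542, 0.1108]
tool_rot: [[-0.546, 0.837, 0.011], [0.838, 0.546, 0.002], [-0.005, 0.01, -1.0]]
ft_force: [-0.3, -0.3, -1.4]
grip_width: 0.0091
```

Run:
```python
from g import *
go(rackp(.075,0,.0735),RP)
```

```text
t 27.07 p [0.4075 0.2542 0.1108] target [0.4072 0.2542 0.0735] dist 0.0373 ang 0.66 w 0.0091
q [ 17.9  22.4  96.3  -0.1  60.7 -15.2] F [-0.3 -0.3 -1.4]
rows 2 [0.008, -0.012, 0.932] [0.0024, 0.0011, 0.0008]
[0.407 0.254 0.101] [0.407 0.254 0.092] [0.407 0.254 0.083]
```

Request:
move_arm([
  [[0,-0.02,0.2],[0.003,0.001,0.001],-1],
  [[0,-0.02,0.2],[0.002,0.001,0],-1],
  [[0,0,0.2],[0,0,0],-1],
  [[0,0,0.1],[0,0,0],-1],
  [[0,0,0],[0,0,0],-1],
])

```text
time_s: 27.48
position: [0.407, 0.2537, 0.095]
tool_rot: [[-0.544, 0.839, -0.002], [0.839, 0.544, -0.001], [0.0, -0.002, -1.0]]
ft_force: [-0.1, -0.2, -1.4]
grip_width: 0.0092
```

Run:
```python
from g import *
go(rackp(.075,0,.0735),RP)
```

```text
t 27.48 p [0.407  0.2537 0.095 ] target [0.4072 0.2542 0.0735] dist 0.0215 ang 0.13 w 0.0092
q [ 17.8  23.9  97.   -0.   59.2 -15.2] F [-0.1 -0.2 -1.4]
rows 2 [0.008, 0.014, 0.537] [-0.0005, -0.0, 0.0002]
[0.407 0.254 0.09 ] [0.407 0.254 0.084] [0.407 0.254 0.079]
```

Board end is already inside the throat without side force; continue down.

Request:
move_arm([
  [[0,0,0.25],[0,0,0],-1],
  [[0,0,0.25],[0,0,0],-1],
  [[0,0,0.25],[0,0,0],-1],
  [[0,0,0.15],[0,0,0],-1],
  [[0,0,0.1],[0,0,0],-1],
  [[0,0,0.05],[0,0,0],-1],
])

```text
time_s: 27.98
position: [0.4076, 0.2538, 0.0734]
tool_rot: [[-0.545, 0.839, 0.0], [0.839, 0.545, -0.001], [-0.001, 0.0, -1.0]]
ft_force: [-7.3, -3.7, 32.4]
grip_width: 0.0093
```

Run:
```python
from g import *
go(rackp(.075,0,.0735),RP)
```

```text
t 27.98 p [0.4076 0.2538 0.0734] target [0.4072 0.2542 0.0735] dist 0.0005 ang 0.07 w 0.0093
q [ 17.8  25.8  98.5  -0.   55.7 -15.2] F [-7.3 -3.7 32.4]
rows 1 [0.026, -0.004, -0.006] [0.0, 0.0003, 0.0005]
[0.408 0.254 0.073] [0.407 0.254 0.073] [0.407 0.254 0.073]
```

Request:
move_arm([
  [[0,0,-0.03],[0,0,0],-1],
  [[0,0,0],[0,0,0],-0.6],
  [[0,0,0],[0,0,0],-0.4],
  [[0,0,0],[0,0,0],-0.4],
  [[0,0,0],[0,0,0],-0.4],
  [[0,0,-0.4],[0,0,0],-0.4],
  [[0,0,-0.9],[0,0,0],-0.4],
  [[0,0,-0.9],[0,0,0],-0.4],
  [[0,0,-0.9],[0,0,0],-0.4],
  [[0,0,-0.9],[0,0,0],-0.4],
  [[0,0,-0.9],[0,0,0],-0.4],
  [[0,0,-0.9],[0,0,0],-0.4],
])

```text
time_s: 28.98
position: [0.4059, 0.2533, 0.1945]
tool_rot: [[-0.544, 0.839, -0.006], [0.839, 0.544, -0.003], [0.001, -0.007, -1.0]]
ft_force: [0.1, -0.5, -0.1]
grip_width: 0.0253
```

Run:
```python
from g import *
go(rackp(.075,0,.25),RP)
d=imaging.get_image("wrist");cv2.imwrite("pics/w22.png",d["img"])
d=imaging.get_image("scene");crop(d,310,120,110,90,7,"s22.png"); cv2.imwrite("pics/s22f.png",d["img"])
d=imaging.get_image("top");crop(d,125,200,90,100,6,"t22.png")
```

```text
t 28.98 p [0.4059 0.2533 0.1945] target [0.4072 0.2542 0.25  ] dist 0.0555 ang 0.4 w 0.0253
q [ 17.8  16.7  88.6  -0.   75.  -15.2] F [ 0.1 -0.5 -0.1]
rows 3 [0.001, 0.023, -0.925] [-0.0011, -0.0002, 0.0002]
[0.406 0.254 0.208] [0.407 0.254 0.222] [0.407 0.254 0.236]
```

View pics/s22.png

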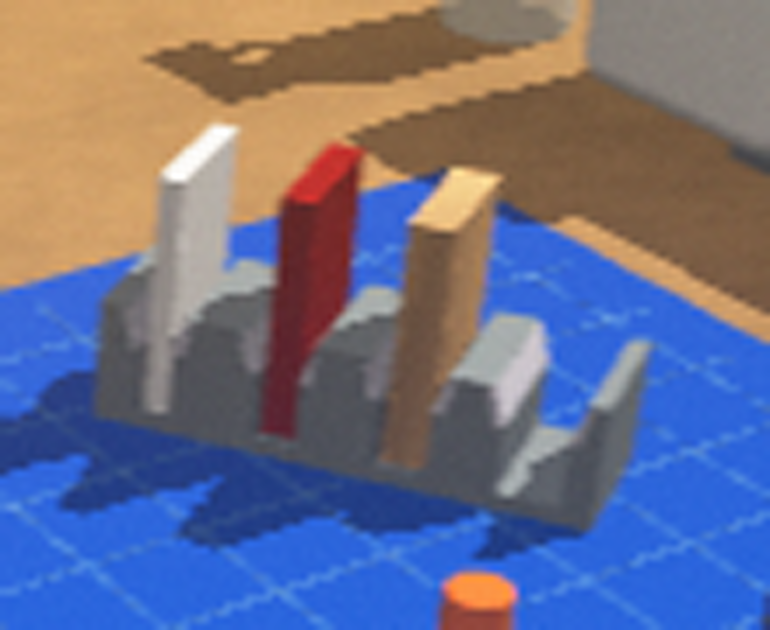

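View pics/w22.png

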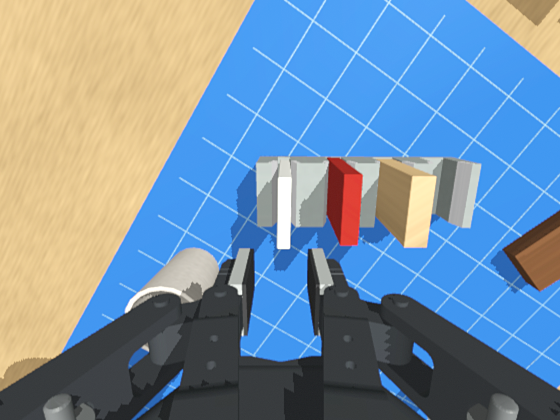

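View pics/t22.png

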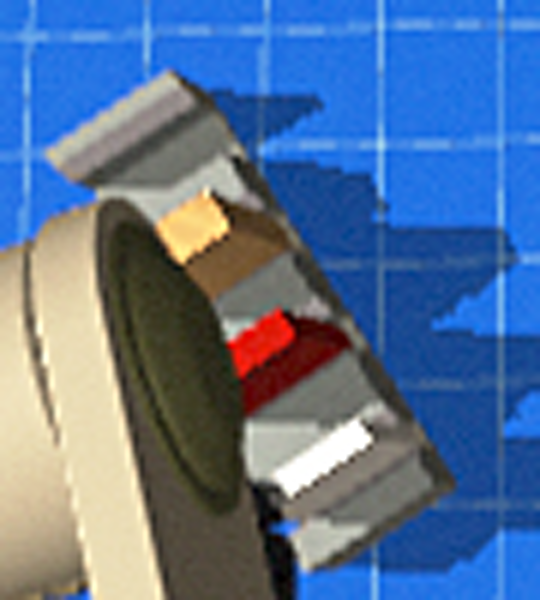

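View pics/s22f.png

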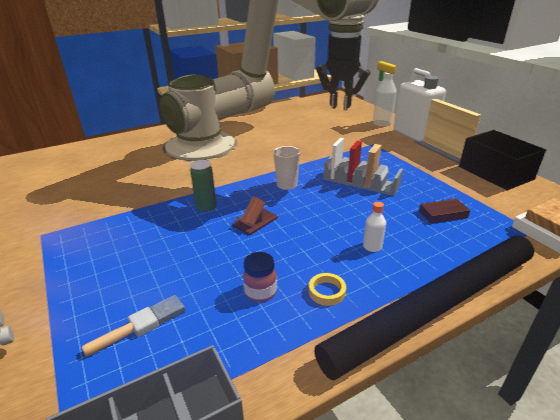

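Run:
```python
from g import *
d=imaging.get_image("scene")
for n,x,h in(("thin",.075,.005),("red",.025,.007),("thick",-.025,.009)):
  print(n,[((proj(d,rackp(x+a,b,.108))[0]-[310,120]+.5)*7-.5).round().tolist() for a,b in((h,.028),(-h,.028),(-h,-.028))])
```

```text
thin [[153.0, 176.0], [178.0, 180.0], [231.0, 127.0]]
red [[274.0, 199.0], [311.0, 206.0], [359.0, 150.0]]
thick [[400.0, 223.0], [448.0, 233.0], [493.0, 175.0]]
```

Run:
```python
from h import *
print(job.close_job())
```

```text
the job is handed in; nothing more can be done
None
```

Both samples are in the grey rack and the job is handed in after about 29 s of the 72 s allowed. No verdict was reported.

**What I did**
- I took the thick wood sample off the rest by its faces and stood it in the 20.5 mm slot. It brushed the sloped mouth with about 5 N, so I shifted it roughly 2 mm before lowering it to the floor.
- I picked the white sample up by its long edges, laid it on the empty rest, and took it again by its faces. It then went into the 12.5 mm slot with no side force until it reached the floor, where it pressed with about 32 N before I let go.

**Last checks**
- In the wrist, scene and top pictures both samples stand upright, level with the red one and about midway along their slots.
- In the scene picture, the top corners of both samples are within about 1.5 pixels of where a fully seated sample's should be. The red sample shows nearly the same offset, so I put it down to camera calibration.
- The gripper is open and about 85 mm above the samples, touching nothing.
- The bystanders and the red sample look unmoved, judged by eye rather than measured.
- None of the checks failed or disagreed.

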